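# Bring the inspection camera round its bent rod and dock it

### The job

The small inspection camera hangs on a blue bored carriage that is threaded on a bent steel rod. Slide the carriage along the rod, turning it to follow the bend, and push the orange sleeve on the far straight with it until the sleeve is fully home against the black end post; then let go, leaving the camera hanging over the circuit board. Go gently and feel your way: do not force the carriage against the rod or against the sleeve's end stop, push the sleeve only with the carriage, and leave the other things on the bench alone.

Things in the scene. Friction and masses are not known exactly. Their poses are not given: they have to be found in the camera images.
- stand: Fixed dark steel base plate, 260 (x) by 300 (y) by 12 mm, turned up to 20 degrees; origin on the bench surface, z up. Over it a level round steel rod, diameter 12 mm, axis 150 mm above the bench, on a post at either end. The rod unit (rod, posts, sleeve) was set on the plate by hand: it stands up to 5 mm off the nominal layout in x and y, turned up to 3 degrees about this origin. Feel for it: poses don't tell.
- bend_center (a point): Nominal centre of the rod's bend, fixed to the plate at rod height (stand x = 20, y = -20 mm). Nominal rod axis from here, in the stand's axes, mm: first post at (-110, -120), straight along +y to (-110, 0), then a 90 degree bend of radius 110 mm, clockwise seen from above, to (0, 110), then straight along +x to the end post at (90, 110).
- dock (a point): Nominal place, fixed to the plate, of the carriage's centre when docked with the sleeve home (stand x = 64, y = 90, z = 150 mm), the bore along the stand's x. The real place is off as the rod is. The posts end in black blocks, 24 mm square, up to 14 mm above the rod's axis.
- carriage_center (a point): Middle of the blue carriage's bore. Block 24 mm long (own x, the bore's axis), 32 wide (y), 36 high (z up), centred here; the camera, 24 mm wide, hangs to 66 mm below. 0.14 to 0.28 kg. Bore 15 mm: 1.5 mm play all round, hangs 1.5 mm low. Starts on the first straight, 25 to 65 mm before the bend, x towards the bend. Friction on the rod 0.5 to 0.7. Over 25 N against the rod, or 20 N on the sleeve, is forcing it.
- sleeve (a joint): Orange sleeve on the rod's far straight, 28 mm diameter, 22 mm long. Value 0 to 0.010 m, growing as it is pushed towards the end post (stand +x); 0.010 is home, a dead stop at the post's black block. Starts between 0 and 0.003. Friction of about 5 N holds it and it stays where it is left.
- spacer_a_center (a point): Loose brass spacer, 20 mm diameter, 26 mm high, standing on the base plate inside the bend; this point at its centre. To be left alone.
- spacer_b_center (a point): Loose steel spacer, 20 mm diameter, 26 mm high, standing on the base plate inside the bend; this point at its centre. To be left alone.
- pliers: Loose red and yellow pliers lying on the bench, about 200 mm long, to be left alone; origin under the pivot.
- tester: Loose blue tester box with a small screen, 150 by 130 by 45 mm, to be left alone; origin at the centre of its underside.
- steel_can: Loose steel cylinder, 32 mm diameter, 75 mm high, standing on the bench, to be left alone; origin at the centre of its underside.
Things that resemble listed ones, but are neither listed nor needed, are in the scene too. Leave any red or turquoise look-alike of the part that bears carriage_center alone.

How it is judged:
On the way:
1. the carriage has come round the bend (turned to within 30 degrees of the far straight) before the sleeve is pushed home (angle between the x axis of carriage_center and the x axis of stand, either way round below 0.52 rad and y of carriage_center in the frame of stand above 0.06 m and value of joint sleeve below 0.005 m), for 0.1 s.
At the end, for the whole second after the job is handed in: The sleeve is pushed home (joint above 8.5 mm of 10); the carriage stands at the docking place, within 20 mm of x = 63 and y = 90 mm in the stand's frame, its bore within 14 degrees of the stand's x, the camera hanging within 20 degrees of upright, at rest and let go (value of joint sleeve above 0.0085 m and x of carriage_center in the frame of stand between 0.043 and 0.083 m and y of carriage_center in the frame of stand between 0.07 and 0.11 m and angle between the x axis of carriage_center and the x axis of stand, either way round below 0.25 rad and angle between carriage_center's own z axis and vertical below 0.35 rad and linear speed of carriage below 0.02 m/s); the robot touches nothing.
It fails at once if the carriage is forced on the rod: more than 25 N between them from the bend onwards, or 60 N anywhere (contact force between carriage and rod above 60 N or (contact force between carriage and rod above 25 N and y of carriage_center in the frame of stand above -0.015 m)).
It fails at once if the sleeve is rammed: more than 20 N between it and the carriage (contact force between carriage and sleeve above 20 N).
It fails at once if the robot pushes the sleeve itself (contact force between any of the fingers, the arm and sleeve above 1 N).
It fails at once if a bystander is disturbed by more than 20 mm (distance of any of spacer_a_center, spacer_b_center, pliers, tester, steel_can from where it was at the start of the episode above 0.02 m).
It also fails if it takes over 72 s, if anything falls off the work surface, if the arm or the gripper's body presses on something with over 40 N, if the wrist force passes 120 N, or if a joint passes its speed limit or range.

### The arm

A 6-joint arm with a two-finger parallel gripper is mounted at the origin on the work surface. World frame = base frame: x ahead of the robot, y to its left, z up, the work surface at z = 0. Lengths are in m, angles in rad, forces in N, time in s.
With the tool pointing down it reaches from about 0.35 to 0.975 m from the base axis. Payload 4.9 kg.
Tool frame: the origin (TCP) lies midway between the tips of the shut fingers; the grasp point (between the pads) lies 19 mm behind it; z points along the fingers, y is the direction in which the jaws open and shut (so a half turn about z gives the same grasp; the last joint's range is limited). The gripper opens to 85 mm and grips with 20 to 120 N. Pads are 22 mm wide; open, the fingers measure 114 mm over their backs; the gripper's body (76 mm by 85 mm) begins 54 mm behind the grasp point. The pads swing forward as they close: fully open they stand 13 mm farther back than shut.
Start: joints at [1.037, 0.053, 1.613, -0, 1.476, -0.119], TCP at [0.252, 0.572, 0.231] pointing down, gripper open.
Joint ranges: [-3.01, 3.01], [-1.01, 2.22], [0.06, 2.58], [-1.02, 4.17], [0.09, 2.62], [-3.14, 3.14]. Speed limits (rad/s): [2.57, 2.57, 3.14, 3.14, 3.14, 3.14].

### API

Orientations are given as a rotation vector (axis times angle).
In Python, from station import ctrl gives the robot as it stands.
- The arm moves only by the tool apply_moves, never from a script. Its argument "rows" is a list of rows, each a list of 6 numbers: the shift along the tool's x, y, z in cm, then the turn, a rotation vector about the tool's x, y, z in units of 5 degrees (1.0 is 5 degrees). In form: [[x, y, z, rx, ry, rz], ...]. A call has 1 to 20 rows; each row is the pose to reach, as a shift and turn from the pose measured when the call began, along the tool's axes at that moment; what a row does not reach only later rows make up. A row lasts 1/10 s, in which the tool goes at most 50 mm and 8.59 degrees, less where a joint would pass 70% of its speed; a pose out of reach is approached as far as the arm can. A call with a gripper value outside its range is refused whole. "grip" is the closure, from 0 (fully open) to 1 (shut), set as the call begins (left out, the last holds). The fingers move at their own pace and stop on an object; "squeeze" is the grip in N (left out, the last holds). Time passes only in rows, so rows that repeat a pose let the fingers close. It gives the time, the measured TCP pose, the force and the opening at its end, in the units of the state.
- ctrl.get_obs(): the state, without advancing time (a new reading comes with each control period).
- ctrl.get_image(name): name is "scene" or "top" or "wrist"; returns a dict with "color" (480x640x3 uint8, blue, green, red), "mtx" (3x3 intrinsics, pixels), "rvec" (rotation vector, rad) and "tvec" (3), from world to camera coordinates, as OpenCV has them. Camera axes: x right, y down, z forward; pixel columns grow to the right and rows downward; lengths in m; the calibration is good to about 2 mm. A picture is of the moment at which its call begins. There is no depth.
- ctrl.finish_job(): hands the job in, once; it reports no verdict.
The state is a dict: "t": time; "q": joint angles; "dq": joint speeds; "effort": joint torques, N m; "tool_pos": TCP position; "tool_rot": TCP orientation; "contact_force": force on the tool from outside, world axes, zero at the start; "wrist_torque": the same for the moment, N m; "opening": finger opening in m.
Only numpy, scipy, OpenCV 4.12 (cv2) and the standard library are available. Lean on these libraries where they do the work, as an engineer would, in place of code of your own. Each camera call takes 0.05 s, during which the arm holds its last target.

## Working session

There is one attempt and no reset: what is moved stays moved. The work goes in short steps, Python scripts to look and compute and a tool call to move; the robot and the scene stay as the last step left them, time stands still between calls to the robot, and variables do not carry over. Pictures are saved under pics/ and viewed, and the job is handed in when it is done.

Besides the shell and the picture viewer there is one more tool, called after ">>>" by a JSON object that holds its "method" and its "body". apply_moves: Moves the arm, as the interface text tells. Its arguments: {"type":"object","properties":{"rows":{"type":"array","items":{"type":"array","items":{"type":"number"}}},"grip":{"type":"number"},"squeeze":{"type":"number"}},"required":["rows"]}

```bash
mkdir -p pics; ls; cat > h.py <<'E'
import numpy as np,cv2
from station import ctrl
R=lambda r:cv2.Rodrigues(np.array(r,float))[0]
def ray(im,u,v):
    Rc=R(im['rvec']);t=np.array(im['tvec'],float).ravel()
    d=Rc.T@np.linalg.inv(np.array(im['mtx']))@np.array([u,v,1.]);o=-Rc.T@t
    return o,d
def onz(im,u,v,z):
    o,d=ray(im,u,v);return o+d*(z-o[2])/d[2]
def proj(im,p):
    return cv2.projectPoints(np.array(p,float).reshape(-1,1,3),np.array(im['rvec'],float),np.array(im['tvec'],float),np.array(im['mtx'],float),None)[0].reshape(-1,2)
E
python3 - <<'E'
from h import *
import pickle
d={}
for n in ["scene","top","wrist"]:
    d[n]=ctrl.get_image(n);cv2.imwrite(f"pics/{n}0.png",d[n]['color'])
    o,_=ray(d[n],320,240);print(n,o,np.array(d[n]['mtx'])[0,0])
pickle.dump(d,open('im0.pkl','wb'))
print(ctrl.get_obs())
E
```

```text
pics
scene [0.94617554 0.49521078 0.94885879] 492.8985331868697
top [0.32748043 0.019388   1.33799432] 535.3829738985723
wrist [0.18765483 0.59988728 0.37312   ] 427.8071541677311
{'t': 0.15, 'q': array([ 1.03700106e+00,  5.32109002e-02,  1.61396605e+00, -3.25260263e-05,
        1.47599419e+00, -1.18995547e-01]), 'dq': array([-0.00057688, -0.00205518, -0.00437904,  0.00208578,  0.00034821,
       -0.00100923]), 'effort': array([ 4.14485521e-04, -3.94242024e+01, -3.70722950e+01, -1.15547905e-04,
        4.65042875e-03,  1.21834702e-05]), 'tool_pos': array([0.2516385 , 0.57157944, 0.2303494 ]), 'tool_rot': array([-6.46801902e-01, -3.07380205e+00,  2.36453158e-03]), 'contact_force': array([-0.51585193,  0.25531293, -0.75873909]), 'wrist_torque': array([ 0.05138904,  0.02228999, -0.02358918]), 'opening': 0.08543429642178216}
```

View pics/scene0.png

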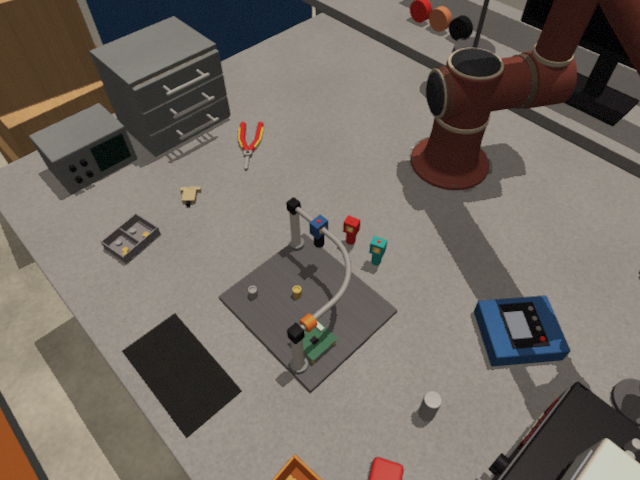

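View pics/top0.png

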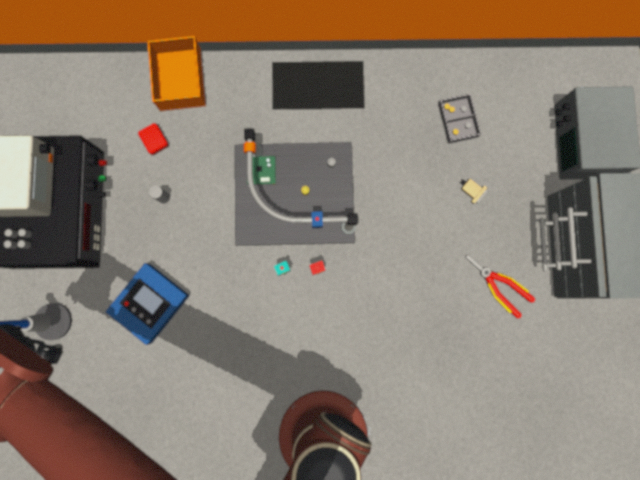

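View pics/wrist0.png

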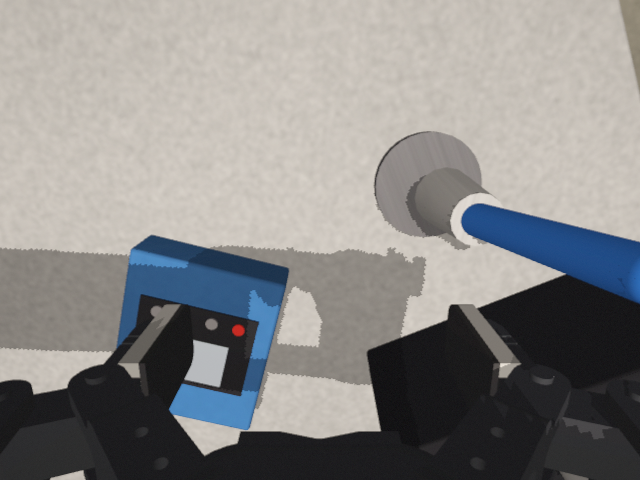

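```bash
cat > meas.py <<'E'
from h import *
import pickle
d=pickle.load(open('im0.pkl','rb'))
for n,b in [('top',(220,120,370,290)),('scene',(210,190,410,400))]:
    im=d[n];c=im['color'];x0,y0,x1,y1=b
    cv2.imwrite(f'pics/crop_{n}.png',cv2.resize(c[y0:y1,x0:x1],None,fx=580/(y1-y0)*.99,fy=580/(y1-y0)*.99,interpolation=cv2.INTER_CUBIC)[:, :800])
    hsv=cv2.cvtColor(c,cv2.COLOR_BGR2HSV)
    m=np.zeros(c.shape[:2],np.uint8);m[y0:y1,x0:x1]=255
    for nm,lo,hi,z in [('blue',(105,120,40),(125,255,255),.168),('orange',(5,150,120),(18,255,255),.15),('brass',(20,120,90),(32,255,255),.038)]:
        k=cv2.inRange(hsv,lo,hi)&m
        N,_,st,ce=cv2.connectedComponentsWithStats(k)
        for i in range(1,N):
            if st[i,4]>15: print(n,nm,st[i],ce[i].round(1),onz(im,*ce[i],z).round(4))
E
python3 meas.py
```

```text
top blue [311 211  12  16 120] [316.9 218.4] [0.5048 0.0091 0.168 ]
top orange [244 141  12  12 114] [249.6 146.6] [0.6751 0.1606 0.15  ]
top brass [301 186   8   9  56] [304.8 189.8] [0.5963 0.0369 0.038 ]
scene blue [310 215  18  24 207] [317.  226.2] [0.5152 0.0185 0.168 ]
scene orange [300 314  17  16 160] [308.6 321.1] [0.6688 0.16   0.15  ]
scene brass [293 286   8   8  57] [296.4 289.4] [0.5971 0.0381 0.038 ]
```

```bash
python3 - <<'E'
from h import *
import pickle
d=pickle.load(open('im0.pkl','rb'))
for n,b in [('top',(225,125,365,255)),('scene',(210,220,410,395))]:
    im=d[n];c=im['color'];x0,y0,x1,y1=b
    g=cv2.cvtColor(c,cv2.COLOR_BGR2GRAY)
    k=((g<95)&(c.max(2).astype(int)-c.min(2)<20)).astype(np.uint8)*255
    m=np.zeros_like(k);m[y0:y1,x0:x1]=k[y0:y1,x0:x1]
    cs,_=cv2.findContours(m,cv2.RETR_EXTERNAL,cv2.CHAIN_APPROX_NONE)
    cc=max(cs,key=cv2.contourArea);h=cv2.convexHull(cc)
    W=np.array([onz(im,*p[0],.012)[:2] for p in h],np.float32)
    r=cv2.minAreaRect(W);print(n,r,cv2.boxPoints(r).round(4).tolist(), h.reshape(-1,2).tolist())
E
```

```text
top ((0.5675123929977417, 0.09908585995435715), (0.16123560070991516, 0.04030966758728027), 59.67717742919922) [[0.5094000101089478, 0.03970000147819519], [0.5442000031471252, 0.019300000742077827], [0.6255999803543091, 0.15850000083446503], [0.5907999873161316, 0.17890000343322754]] [[262, 184], [310, 211], [310, 216], [294, 216], [288, 215], [285, 214], [280, 212], [274, 209], [264, 199], [261, 195], [259, 192], [255, 184], [257, 183]]
scene ((0.5916903614997864, 0.040910109877586365), (0.38371583819389343, 0.29554033279418945), 82.73711395263672) [[0.42089998722076416, -0.1307000070810318], [0.7139999866485596, -0.1680999994277954], [0.762499988079071, 0.21250000596046448], [0.46939998865127563, 0.2498999983072281]] [[298, 220], [323, 232], [327, 236], [396, 310], [396, 312], [394, 314], [358, 348], [327, 377], [314, 389], [310, 392], [309, 392], [282, 386], [276, 380], [219, 298], [219, 297], [291, 220]]
```

View pics/crop_top.png

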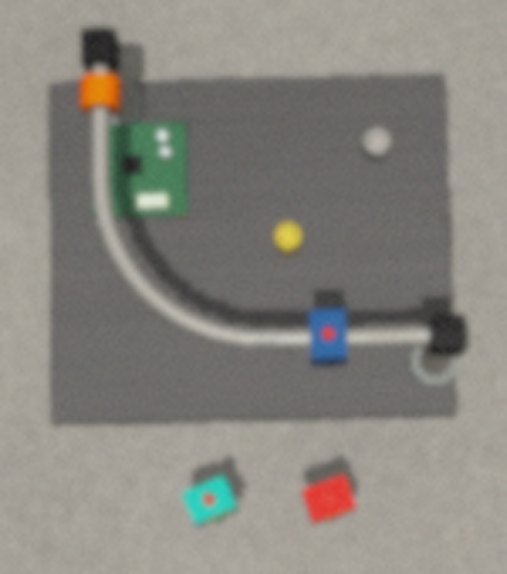

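View pics/crop_scene.png

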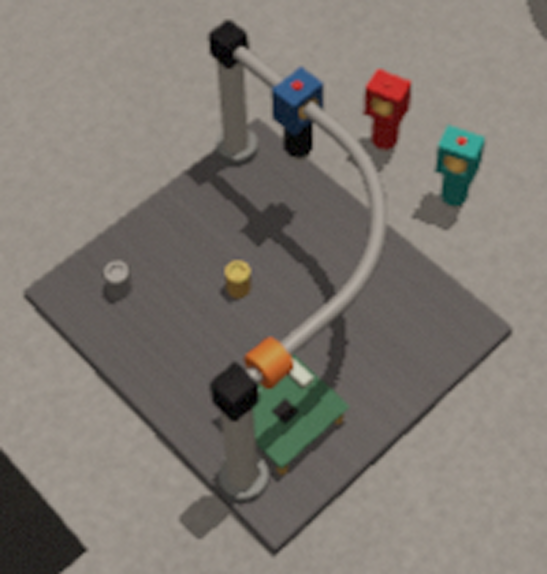

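```bash
python3 - <<'E'
from h import *
import pickle
d=pickle.load(open('im0.pkl','rb'))
g=cv2.cvtColor(d['top']['color'],cv2.COLOR_BGR2GRAY)
print('cols, rows 210..228')
for u in [288,296,304,328,336,342]: print(u,g[210:229,u])
print('rows, cols 240..262')
for v in [156,162,168,174,180]: print(v,g[v,238:264])
print('plate edges');print(g[200,226:246],g[230,226:246]);print(g[160,345:365],g[200,345:365]);print(g[134:152,275],g[134:152,335]);print(g[236:252,250],g[236:252,335])
s=cv2.cvtColor(d['scene']['color'],cv2.COLOR_BGR2GRAY)
for v in [290,280,270,260]: print(v,s[v,325:360])
E
```

```text
cols, rows 210..228
288 [ 92  77  62  68  73  85 116 151 173 184 171 140 116 108 108 110 108 107
 112]
296 [104  93  77  67  66  72  86 117 151 180 181 158 130 113 108 110 106 107
 110]
304 [101  94  78  69  70  71  86 117 155 184 190 169 135 112 108 108 108 109
 107]
328 [104  92  78  72  69  84 108 135 166 184 180 153 124 110 111 110 110 112
 110]
336 [102  93  79  68  69  89 115 138 165 178 170 144 120 111 108 110 109 109
 106]
342 [ 94  80  68  66  76  91 120 149 172 182 169 145 125 125 134 138 140 141
 140]
rows, cols 240..262
156 [ 99  99 100 104 100 101  99 101 112 136 163 173 166 145 126 122 113  96
  82  83  85  87  92  97 102 101]
162 [103 100 101 101  99 101 102 105 113 134 161 174 165 140 114  96  76  70
  69  74  84  98 105 105 106 110]
168 [104 104 104 101 105 105 102 105 112 136 160 174 166 142 117  98  78  63
  47  41  35  44  51  68  91 100]
174 [102 103 102 102 102 103  99 103 112 132 161 174 168 145 118  96  79  67
  68  70  84  97 105 108 110 108]
180 [103 105 104 105 107 103 105 107 108 125 149 168 171 161 137 113  96  78
  72  66  74 103 151 198 212 215]
plate e
[... 504 characters left out ...]
9 106 107 105 109 126 149 157 157 156 158 160] [109 108 111 109 109 108 108 121 144 159 162 160 160 158 156 155]
290 [ 58  56  58  54  80  96  98  98  97  98  95  97  98 106 134 152 165 166
 151 133 106  92  97  95  97  96  97  98  96  96  96  95  94  98  95]
280 [ 96  95  95  97  97  97  95  96  95  97  96  96  93  98  96  95  96  97
 100 130 150 162 158 143 117  92  97  96  94  92  95  94  93  97  97]
270 [ 95  96  96  95  94  95  94  96  97  98  97  95  94  94  95  93  94  93
  93  92 103 131 149 160 157 141 138 144 144 143 143 146 148 149 151]
260 [ 95  93  93  94  94  93  93  93  93  92  94  96 110 133 142 143 139 141
 136 116 119 143 156 158 147 130 137 146 147 147 146 147 147 147 144]
```

```bash
cat > fit.py <<'E'
from h import *
import pickle,sys
d=pickle.load(open(sys.argv[1] if len(sys.argv)>1 else 'im0.pkl','rb'))
im=d['top'];g=cv2.cvtColor(im['color'],cv2.COLOR_BGR2GRAY).astype(float)
def cross(p,lev):
    s=p-lev;i=np.where(s[:-1]*s[1:]<=0)[0];return i+s[i]/(s[i]-s[i+1])
def edge(kind,rng,a,b,lev=132):
    P=[]
    for k in rng:
        p=g[k,a:b] if kind=='row' else g[a:b,k]
        c=cross(p,lev)
        if len(c)==1: P.append((a+c[0],k) if kind=='row' else (k,a+c[0]))
    return P
def line(P,z):
    W=np.array([onz(im,*p,z)[:2] for p in P],np.float32)
    vx,vy,x,y=cv2.fitLine(W,cv2.DIST_HUBER,0,.001,.001).ravel();n=np.array([-vy,vx])
    return np.array([x,y]),np.array([vx,vy]),np.std((W-[x,y])@n),len(P)
E={'left':edge('row',list(range(185,240)),226,246),'right':edge('row',range(150,205),345,365),
'top':edge('col',range(268,345),134,152),'bot':edge('col',range(245,345),234,252)}
L={k:line(v,.012) for k,v in E.items()}
for k,v in L.items(): print(k,v,'deg',np.degrees(np.arctan2(v[1][1],v[1][0])))
def inter(a,b):
    s=np.linalg.solve(np.c_[a[1],-b[1]],b[0]-a[0]);return a[0]+s[0]*a[1]
C={(a,b):inter(L[a],L[b]) for a in('top','bot') for b in('left','right')}
for k,v in C.items(): print(k,v.round(4))
print('sides',np.linalg.norm(C['top','left']-C['top','right']),np.linalg.norm(C['top','left']-C['bot','left']))
print('centre',np.mean(list(C.values()),0))
def mid(kind,k,a,b):
    p=g[k,a:b] if kind=='row' else g[a:b,k]
    i=p.argmax();q=p[i-1:i+2];pk=i+.5*(q[0]-q[2])/(q[0]-2*q[1]+q[2])
    lo=p[:i].min() ;hi=np.median(p[i+3:i+7])
    # edge crossings at fixed level
    l=[c for c in cross(p,128) ]
    l1=max([c for c in l if c<i]);l2=min([c for c in l if c>i])
    return a+pk,a+(l1+l2)/2,l2-l1
P1=[];P2=[]
for u in list(range(290,308))+list(range(326,340)):
    m=mid('col',u,210,228);P1.append((u,m[0],m[1]))
for v in list(range(153,172)):
    m=mid('row',v,240,262);P2.append((v,m[0],m[1]))
for j in(1,2):
    a=line([(p[0],p[j]) for p in P1],.15);b=line([(p[j],p[0]) for p in P2],.15)
    for n,l in(('first',a),('far',b)): print(j,n,l,np.degrees(np.arctan2(l[1][1],l[1][0])))
    print('corner',inter(a,b))
E
python3 fit.py
```

```text
left (array([0.5509938 , 0.21411115], dtype=float32), array([0.9999867 , 0.00515183], dtype=float32), np.float32(0.000188484), 55) deg 0.29517943
right (array([ 0.64041084, -0.0842741 ], dtype=float32), array([0.9999579 , 0.00917564], dtype=float32), np.float32(0.0006415004), 49) deg 0.52573276
top (array([0.72509456, 0.03203209], dtype=float32), array([ 0.00992564, -0.99995077], dtype=float32), np.float32(0.00048822621), 77) deg -89.43129
bot (array([0.46356088, 0.07416575], dtype=float32), array([ 0.0096045 , -0.99995387], dtype=float32), np.float32(0.00041145153), 98) deg -89.44969
('top', 'left') [0.7233 0.215 ]
('top', 'right') [ 0.7262 -0.0835]
('bot', 'left') [0.4622 0.2137]
('bot', 'right') [ 0.4651 -0.0859]
sides 0.29849994 0.26106074
centre [0.59420973 0.06482082]
1 first (array([ 0.5052353 , -0.00364581], dtype=float32), array([ 5.936185e-04, -9.999998e-01], dtype=float32), np.float32(0.0003570192), 32) -89.96598
1 far (array([0.64020675, 0.16163868], dtype=float32), array([0.9999669 , 0.00813146], dtype=float32), np.float32(8.8171386e-05), 19) 0.46590367
corner [0.50513786 0.16054033]
2 first (array([ 0.50517535, -0.00364568], dtype=float32), array([ 0.00384945, -0.9999926 ], dtype=float32), np.float32(0.000368976), 32) -89.779434
2 far (array([0.6420754 , 0.16153947], dtype=float32), array([ 0.999997  , -0.00245027], dtype=float32), np.float32(0.00021439932), 19) -0.14039001
corner [0.5045382  0.16187647]
```

```bash
cat >> h.py <<'E'
def Rt(yaw): # tool down, tool y at yaw (deg) in world
    a=np.radians(yaw);y=np.array([np.cos(a),np.sin(a),0]);z=np.array([0,0,-1.]);return np.c_[np.cross(y,z),y,z]
def row(p,yaw,ob=None):
    ob=ob or ctrl.get_obs();R0=R(ob['tool_rot'])
    s=R0.T@(np.array(p)-ob['tool_pos'])*100
    w=cv2.Rodrigues(R0.T@Rt(yaw))[0].ravel()/np.radians(5)
    return np.r_[s,w].round(3)
def st():
    o=ctrl.get_obs();Rr=R(o['tool_rot']);print('t%.2f'%o['t'],'p',(o['tool_pos']*1000).round(2),'yaw %.2f'%np.degrees(np.arctan2(Rr[1,1],Rr[0,1])),'tilt',np.degrees(Rr[:2,2]).round(2),'F',o['contact_force'].round(2),'M',o['wrist_torque'].round(3),'op %.4f'%o['opening']);return o
E
python3 -c "
from h import *
st();print(row([.505,.006,.26],0))"
```

```text
t0.15 p [251.64 571.58 230.35] yaw 66.23 tilt [-0.04 -0.08] F [-0.52  0.26 -0.76] M [ 0.051  0.022 -0.024] op 0.0854
[-4.5980e+01 -4.1556e+01 -2.9070e+00 -1.7000e-02  9.0000e-03  1.3247e+01]
```

>>> {"method": "apply_moves", "body": {"rows": [[-3, -3, -2.9, 0, 0, 0.8], [-7, -6, -2.9, 0, 0, 2], [-11, -10, -2.9, 0, 0, 3.3], [-15, -13.5, -2.9, 0, 0, 4.6], [-19, -17, -2.9, 0, 0, 5.8], [-23, -20.5, -2.9, 0, 0, 7], [-27, -24, -2.9, 0, 0, 8.2], [-31, -28, -2.9, 0, 0, 9.4], [-35, -31.5, -2.9, 0, 0, 10.6], [-39, -35, -2.9, 0, 0, 11.8], [-43, -38.8, -2.9, 0, 0, 12.8], [-45.2, -40.8, -2.9, 0, 0, 13.2], [-45.98, -41.56, -2.91, -0.02, 0.01, 13.25], [-45.98, -41.56, -2.91, -0.02, 0.01, 13.25], [-45.98, -41.56, -2.91, -0.02, 0.01, 13.25]], "grip": 0, "squeeze": 20}}

```text
t: 1.65
tool_pos: [0.5048, 0.0056, 0.2595]
tool_rot: [-2.222, -2.219, 0.0]
contact_force: [-0.0, 0.0, -1.0]
opening: 0.0858
```

```bash
python3 - <<'E'
from h import *
import pickle
st()
w=ctrl.get_image('wrist');t=ctrl.get_image('top')
pickle.dump({'wrist':w,'top':t},open('im1.pkl','wb'))
cv2.imwrite('pics/wrist1.png',w['color']);st()
o,_=ray(w,0,0);print(o)
E
```

```text
t1.65 p [504.77   5.65 259.54] yaw -0.09 tilt [-0.06  0.04] F [-0.01  0.03 -0.98] M [ 0.005  0.006 -0.014] op 0.0858
t1.75 p [504.58   6.79 259.79] yaw 0.04 tilt [-0.02  0.03] F [-0.14  0.4   0.05] M [ 0.015  0.002 -0.038] op 0.0852
[0.50507288 0.07552664 0.40251866]
```

View pics/wrist1.png

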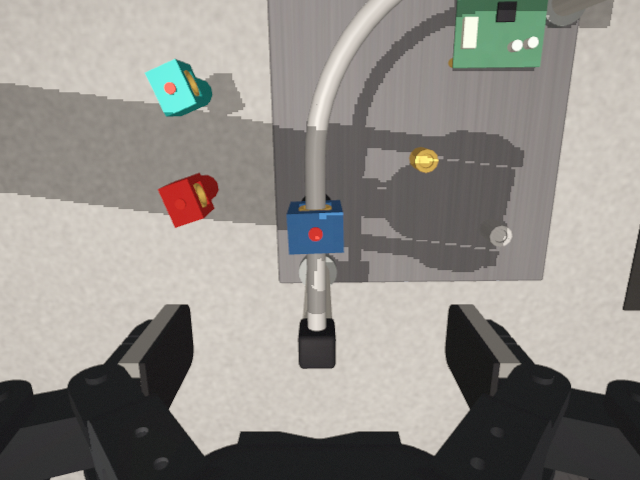

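```bash
python3 - <<'E'
from h import *
import pickle
im=pickle.load(open('im1.pkl','rb'))['wrist'];c=im['color']
hsv=cv2.cvtColor(c,cv2.COLOR_BGR2HSV)
k=cv2.inRange(hsv,(105,120,40),(125,255,255));k[:190]=0;k[265:]=0;k[:,:280]=0;k[:,355:]=0
cc=max(cv2.findContours(k,cv2.RETR_EXTERNAL,cv2.CHAIN_APPROX_NONE)[0],key=cv2.contourArea)
print(cv2.minAreaRect(cc),cv2.boundingRect(cc))
hs=cv2.inRange(hsv,(0,150,120),(8,255,255))|cv2.inRange(hsv,(172,150,120),(180,255,255))
hs[:225]=0;hs[245:]=0;hs[:,:300]=0;hs[:,335:]=0
m=cv2.moments(hs);u,v=m['m10']/m['m00'],m['m01']/m['m00'];print('dot',u,v,onz(im,u,v,.1665),onz(im,u,v,.1675))
v_=hsv[...,2]
for v in (215,222,230,240,248): print(v,np.array(c[v,280:355].sum(1))//3)
for v in range(195,262,2): print(v,c[v,330],end=';')
cv2.imwrite('pics/w1crop.png',cv2.resize(c[180:350,240:400],None,fx=3.5,fy=3.5))
E
```

```text
((314.82586669921875, 226.64694213867188), (52.278194427490234, 55.47563934326172), 87.70938873291016) (287, 200, 56, 54)
dot 314.9795918367347 233.81632653061226 [0.50265162 0.00857187 0.1665    ] [0.50266188 0.00885555 0.1675    ]
215 [ 94  94  95  94  94  93  96  96  96  96  96  95  97  96  96  96  98  97
  97  97  97  98  96  97  96  99  96  98  97  96  98  97  97  97  96  96
  96  97  97 133 148 147 147 147 148 147 128 111 112 113 111 112 112 112
 112 112 110 111 111 112 111 111 108 102  95  95  96  93  92  92  92  92
  93  93  95]
222 [95 94 94 94 94 92 96 96 96 97 95 95 96 96 95 95 96 97 97 97 96 98 98 97
 96 98 98 96 97 98 97 97 98 97 97 96 97 98 97 98 97 96 97 96 96 98 97 96
 98 99 98 98 99 96 97 96 95 97 94 96 97 94 96 98 95 95 95 96 94 92 92 92
 93 93 94]
230 [140 140 139 141 140 138 138 119  97  96  97  95  95  98  96  96  97  97
  96  98  96  97  97  97  97  97  97  98  97 104 102 101 101 102 102 102
 102 104 103 100 104 101  94  97  96  96  97  97  99  98  98  97  97  97
  97  98  98  97  97  97  97  99  97  97  95  94  95  95  93  91  91  91
  93  92  94]
240 [149 147 
[... 501 characters left out ...]
97  98  98  98  97
  96  97  96  97  97  97  96  95  96 116 140 147 148 148 119  91  91  94
  93  93  93]
195 [93 93 97];197 [84 85 88];199 [53 53 55];201 [82 55 33];203 [130  89  50];205 [114  97  83];207 [ 53 113 144];209 [ 68  99 117];211 [82 57 33];213 [196 143  82];215 [160 112  63];217 [140  97  54];219 [141  97  55];221 [141  98  55];223 [141  97  55];225 [141  98  55];227 [142  97  55];229 [142  97  55];231 [142  98  55];233 [143  99  56];235 [142  99  56];237 [141  98  55];239 [142  98  57];241 [143  98  56];243 [142  98  57];245 [142  97  56];247 [142  97  57];249 [142  97  56];251 [142  98  56];253 [142 138 141];255 [104 105 110];257 [74 76 76];259 [154 159 160];261 [189 195 196];
```

View pics/w1crop.png

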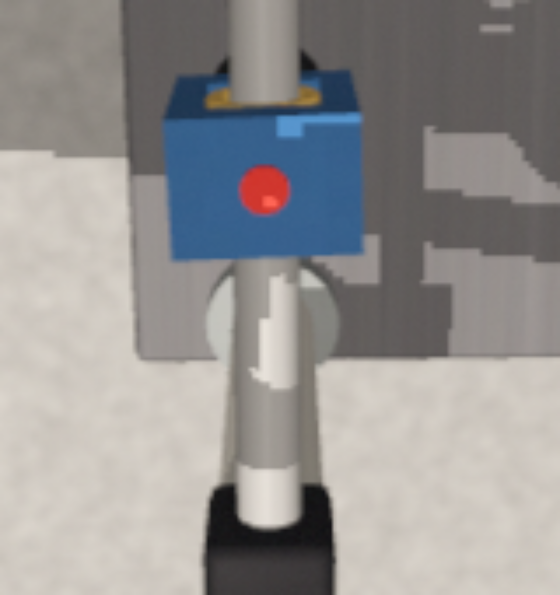

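```bash
cat > wfit.py <<'E'
from h import *
# block top face corners in wrist px
def poly(im,box,z=.1665):
    c=im['color'];hsv=cv2.cvtColor(c,cv2.COLOR_BGR2HSV)
E
python3 - <<'E'
from h import *
import pickle
im=pickle.load(open('im1.pkl','rb'))['wrist'];c=im['color'].astype(float)
cr=np.array([[165,120],[362,115],[173,258],[364,250]])/3.5+[240,180]
W=np.array([onz(im,*p,.1665) for p in cr]);print(W.round(4),W.mean(0))
print(np.degrees(np.arctan2(W[1,1]-W[0,1],W[1,0]-W[0,0])),np.degrees(np.arctan2(W[3,1]-W[2,1],W[3,0]-W[2,0])))
g=cv2.cvtColor(im['color'],cv2.COLOR_BGR2GRAY).astype(int)
for v in (140,150,165,180,190,275,290,300,320): print(v,g[v,290:345])
E
```

```text
[[ 0.4869  0.0201  0.1665]
 [ 0.5188  0.0209  0.1665]
 [ 0.4878 -0.0034  0.1665]
 [ 0.5195 -0.0021  0.1665]] [0.50323252 0.0088636  0.1665    ]
1.4404930429098208 2.4768310845085506
140 [ 94  93  94  94  94  94  96  95  96  95  93  96  95  94  96 102 116 127
 132 138 143 147 151 154 159 162 160 157 154 153 150 145 140 135 128 119
 104  97  94  95  96  97  97  95  96  95  94  94  93  95  95  95  94  95
  97]
150 [ 94  94  94  94  93  96  95  95  94  96  93  94  95  96  92 105 120 130
 135 140 145 148 152 156 161 161 158 154 153 152 149 143 138 132 124 104
  96  98  95  94  96  96  95  95  96  96  95  95  93  93  93  95  95  96
  96]
165 [ 95  93  93  95  94  93  95  95  94  97  95  94  96  96  92 107 123 131
 136 141 146 150 153 157 162 161 157 154 153 152 147 141 135 129 118 101
  95  97  96  94  96  95  95  96  95  95  96  93  93  94  95  94  93  94
  97]
180 [ 95  94  94  94  95  96  94  95  96  97  94  93  95  96  89 103 118 130
 135 141 144 149 152 157 161 161 157 154 153 150 147 142 136 130 119  99
  93  97  97  94  96  95  94  94  96  96  96  93  93  94  94  94  93  93
  97]
19
[... 442 characters left out ...]
 95  96
  94]
290 [201 201 202 204 205 206 205 206 207 208 208 207 206 204 190 157 131 115
 122 132 137 142 147 150 154 159 160 201 214 210 206 198 187 160 133 115
 117 121 122 120 168 196 201 201 200 199 200 200 201 202 204 206 208 208
 208]
300 [206 208 207 205 205 203 202 201 200 199 202 203 203 196 165 141 142 124
 118 130 136 141 145 151 154 159 160 156 154 153 151 148 142 136 128 115
 117 122 123 120 123 184 202 202 200 199 197 196 197 199 202 203 204 202
 200]
320 [202 201 201 200 200 200 200 200 200 200 150  44  20  22  22  20  24  94
 162 189 199 206 212 217 220 224 224 219 215 211 208 199 189 177 159 120
  60  21  23  20  19  20  21 106 187 206 206 205 205 204 203 202 202 201
 200]
```

```bash
python3 - <<'E'
from h import *
import pickle
im=pickle.load(open('im1.pkl','rb'))['wrist']
for u,v in [(315.1,165),(314.9,180),(314.95,190),(315.9,300),(316.2,320)]: print(onz(im,u,v,.15).round(4))
E
```

```text
[0.5027 0.0459 0.15  ]
[0.5026 0.037  0.15  ]
[0.5026 0.031  0.15  ]
[ 0.5029 -0.0403  0.15  ]
[ 0.5031 -0.0544  0.15  ]
```

```bash
python3 -c "
from h import *
st();print(row([.5037,.0068,.1305],0.3))"
```

```text
t1.75 p [504.58   6.79 259.79] yaw 0.04 tilt [-0.02  0.03] F [-0.14  0.4   0.05] M [ 0.015  0.002 -0.038] op 0.0852
[-6.0000e-03 -8.4000e-02  1.2929e+01 -4.0000e-03 -7.0000e-03 -5.1000e-02]
```

>>> {"method": "apply_moves", "body": {"rows": [[0, -0.08, 2.5, 0, 0, -0.05], [0, -0.08, 5, 0, 0, -0.05], [0, -0.08, 7.5, 0, 0, -0.05], [0, -0.08, 9.5, 0, 0, -0.05], [0, -0.08, 11, 0, 0, -0.05], [0, -0.08, 12, 0, 0, -0.05], [0, -0.08, 12.6, 0, 0, -0.05], [0, -0.08, 12.9, 0, 0, -0.05], [0, -0.08, 12.93, 0, 0, -0.05], [0, -0.08, 12.93, 0, 0, -0.05]]}}

```text
t: 2.75
tool_pos: [0.5043, 0.0067, 0.1313]
tool_rot: [2.216, 2.227, 0.002]
contact_force: [-0.2, -0.0, 0.1]
opening: 0.0856
```

```bash
python3 - <<'E'
from h import *
st();w=ctrl.get_image('wrist');cv2.imwrite('pics/wrist2.png',w['color']);st()
print(row([.5037,.0068,.1305],0.3))
E
```

```text
t2.75 p [504.3    6.75 131.31] yaw 0.29 tilt [0.06 0.02] F [-0.23 -0.01  0.1 ] M [-0.003  0.024  0.037] op 0.0856
t2.80 p [504.32   6.73 131.35] yaw 0.29 tilt [0.06 0.02] F [ 0.3  -0.01 -0.67] M [-0.046  0.007  0.002] op 0.0852
[ 0.007 -0.062  0.085  0.013 -0.004 -0.003]
```

View pics/wrist2.png

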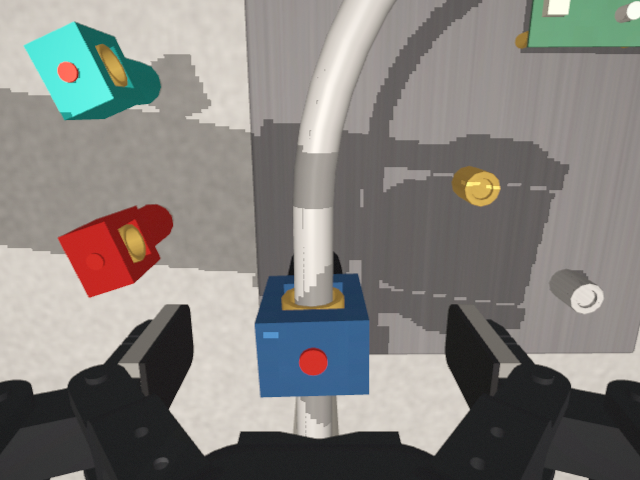

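>>> {"method": "apply_moves", "body": {"rows": [[0, -0.14, 0.1, 0, 0, 0], [0, -0.14, 0.1, 0, 0, 0], [0, -0.14, 0.1, 0, 0, 0], [0, -0.14, 0.1, 0, 0, 0], [0, -0.14, 0.1, 0, 0, 0], [0, -0.14, 0.1, 0, 0, 0], [0, -0.14, 0.1, 0, 0, 0], [0, -0.14, 0.1, 0, 0, 0], [0, -0.14, 0.1, 0, 0, 0], [0, -0.14, 0.1, 0, 0, 0]], "grip": 0.5, "squeeze": 20}}

```text
t: 3.8
tool_pos: [0.5029, 0.0068, 0.1303]
tool_rot: [2.215, 2.227, 0.002]
contact_force: [0.1, 0.3, -0.2]
opening: 0.0428
```

```bash
python3 - <<'E'
from h import *
st()
E
```

```text
t3.80 p [502.91   6.76 130.34] yaw 0.29 tilt [0.06 0.02] F [ 0.06  0.33 -0.21] M [ 0.007 -0.063  0.036] op 0.0428
```

>>> {"method": "apply_moves", "body": {"rows": [[0, 0, 0, 0, 0, 0], [0, 0, 0, 0, 0, 0], [0, 0, 0, 0, 0, 0], [0, 0, 0, 0, 0, 0], [0, 0, 0, 0, 0, 0], [0, 0, 0, 0, 0, 0]], "grip": 0.8, "squeeze": 20}}

```text
t: 4.4
tool_pos: [0.503, 0.0068, 0.1304]
tool_rot: [2.215, 2.227, 0.002]
contact_force: [-0.4, -0.6, 1.1]
opening: 0.0318
```

```bash
python3 - <<'E'
from h import *
st();w=ctrl.get_image('wrist');cv2.imwrite('pics/wrist3.png',w['color']);st()
E
```

```text
t4.40 p [502.96   6.77 130.44] yaw 0.29 tilt [0.07 0.03] F [-0.38 -0.55  1.14] M [0.021 0.093 0.035] op 0.0318
t4.45 p [502.97   6.77 130.45] yaw 0.29 tilt [0.07 0.02] F [-1.34 -0.27  1.53] M [-0.006  0.086 -0.025] op 0.0323
```

View pics/wrist3.png

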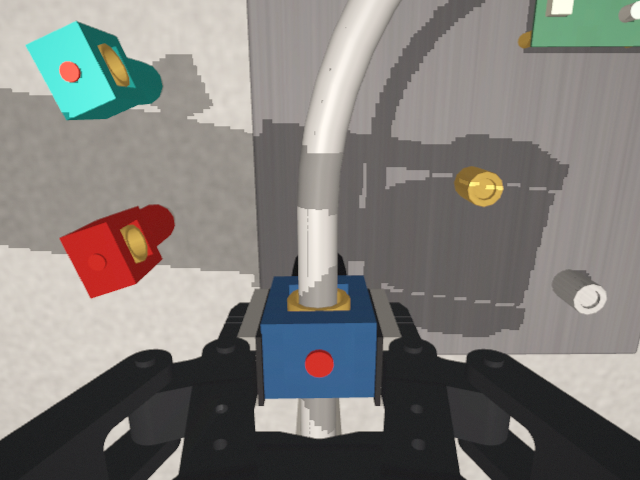

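>>> {"method": "apply_moves", "body": {"rows": [[0, 0, -0.08, 0, 0, 0], [0, 0, -0.15, 0, 0, 0], [0, 0, -0.15, 0, 0, 0], [0, 0, -0.15, 0, 0, 0]]}}

```text
t: 4.85
tool_pos: [0.5027, 0.0068, 0.1315]
tool_rot: [2.216, 2.227, 0.001]
contact_force: [-0.5, 0.4, -2.6]
opening: 0.0317
```

```bash
python3 -c "
from h import *
st()"
```

```text
t4.85 p [502.68   6.77 131.54] yaw 0.29 tilt [0.03 0.03] F [-0.47  0.41 -2.62] M [ 0.001 -0.013  0.035] op 0.0317
```

>>> {"method": "apply_moves", "body": {"rows": [[0, 0, -0.05, 0, 0, 0], [0, 0, -0.1, 0, 0, 0], [0, 0, -0.1, 0, 0, 0]]}}

```text
t: 5.15
tool_pos: [0.5027, 0.0068, 0.1326]
tool_rot: [2.216, 2.227, 0.001]
contact_force: [0.8, 0.2, -2.1]
opening: 0.0319
```

```bash
python3 -c "
from h import *
st()"
```

```text
t5.15 p [502.74   6.77 132.6 ] yaw 0.29 tilt [0.04 0.03] F [ 0.83  0.21 -2.14] M [ 0.008 -0.035 -0.035] op 0.0319
```

>>> {"method": "apply_moves", "body": {"rows": [[0, 0, -0.05, 0, 0, 0], [0, 0, -0.05, 0, 0, 0]]}}

```text
t: 5.35
tool_pos: [0.5028, 0.0068, 0.1332]
tool_rot: [2.216, 2.227, 0.001]
contact_force: [-0.2, 0.8, -2.0]
opening: 0.0318
```

>>> {"method": "apply_moves", "body": {"rows": [[0, 0, -0.05, 0, 0, 0], [0, 0, -0.05, 0, 0, 0]]}}

```text
t: 5.55
tool_pos: [0.5027, 0.0068, 0.1336]
tool_rot: [2.216, 2.227, 0.001]
contact_force: [0.6, -0.2, -3.8]
opening: 0.032
```

>>> {"method": "apply_moves", "body": {"rows": [[0, 0, -0.05, 0, 0, 0], [0, 0, -0.05, 0, 0, 0]]}}

```text
t: 5.75
tool_pos: [0.5027, 0.0068, 0.1336]
tool_rot: [2.216, 2.227, 0.001]
contact_force: [1.7, 0.9, -5.7]
opening: 0.0318
```

>>> {"method": "apply_moves", "body": {"rows": [[0, 0, 0.16, 0, 0, 0], [0, 0, 0.16, 0, 0, 0]]}}

```text
t: 5.95
tool_pos: [0.5025, 0.0068, 0.1319]
tool_rot: [-2.216, -2.227, -0.001]
contact_force: [-0.8, -0.1, -2.4]
opening: 0.0318
```

>>> {"method": "apply_moves", "body": {"rows": [[0, 0.1, 0, 0, 0, 0], [0, 0.1, 0, 0, 0, 0], [0, 0.1, 0, 0, 0, 0]]}}

```text
t: 6.25
tool_pos: [0.5037, 0.0068, 0.1322]
tool_rot: [-2.216, -2.227, -0.001]
contact_force: [-0.3, 0.0, -1.8]
opening: 0.0319
```

>>> {"method": "apply_moves", "body": {"rows": [[0, 0.05, 0, 0, 0, 0], [0, 0.05, 0, 0, 0, 0]]}}

```text
t: 6.45
tool_pos: [0.504, 0.0068, 0.1322]
tool_rot: [-2.216, -2.227, -0.001]
contact_force: [-0.5, -0.7, -1.7]
opening: 0.0317
```

>>> {"method": "apply_moves", "body": {"rows": [[0, 0.05, 0, 0, 0, 0], [0, 0.05, 0, 0, 0, 0]]}}

```text
t: 6.65
tool_pos: [0.5041, 0.0068, 0.132]
tool_rot: [-2.215, -2.226, 0.001]
contact_force: [-3.3, 0.4, -0.4]
opening: 0.0323
```

>>> {"method": "apply_moves", "body": {"rows": [[0, -0.1, 0, 0, 0, 0], [0, -0.25, 0, 0, 0, 0], [0, -0.25, 0, 0, 0, 0]]}}

```text
t: 6.95
tool_pos: [0.5016, 0.0068, 0.1321]
tool_rot: [-2.215, -2.226, 0.0]
contact_force: [-0.4, 0.1, -2.5]
opening: 0.032
```

>>> {"method": "apply_moves", "body": {"rows": [[0, -0.05, 0, 0, 0, 0], [0, -0.05, 0, 0, 0, 0]]}}

```text
t: 7.15
tool_pos: [0.5012, 0.0068, 0.1322]
tool_rot: [-2.215, -2.227, -0.0]
contact_force: [-0.2, -0.4, -1.4]
opening: 0.0317
```

>>> {"method": "apply_moves", "body": {"rows": [[0, -0.05, 0, 0, 0, 0], [0, -0.05, 0, 0, 0, 0]]}}

```text
t: 7.35
tool_pos: [0.5011, 0.0068, 0.1323]
tool_rot: [2.216, 2.227, 0.001]
contact_force: [1.6, -0.1, -3.4]
opening: 0.0318
```

>>> {"method": "apply_moves", "body": {"rows": [[0, -0.05, 0, 0, 0, 0], [0, -0.05, 0, 0, 0, 0]]}}

```text
t: 7.55
tool_pos: [0.5011, 0.0068, 0.1325]
tool_rot: [2.215, 2.226, 0.003]
contact_force: [3.0, 0.6, -3.7]
opening: 0.0321
```

>>> {"method": "apply_moves", "body": {"rows": [[0, 0.14, 0, 0, 0, 0], [0.1, 0.14, 0, 0, 0, 0], [0.5, 0.14, 0, 0, 0, 0], [1, 0.14, 0, 0, 0, 0], [1.5, 0.14, 0, 0, 0, 0], [2, 0.14, 0, 0, 0, 0], [2.5, 0.14, 0, 0, 0, 0], [2.8, 0.14, 0, 0, 0, 0], [2.8, 0.14, 0, 0, 0, 0]]}}

```text
t: 8.45
tool_pos: [0.5023, 0.0352, 0.1325]
tool_rot: [2.214, 2.227, 0.003]
contact_force: [0.6, 0.5, -2.0]
opening: 0.0318
```

```bash
python3 -c "
from h import *
st()"
```

```text
t8.45 p [502.28  35.22 132.48] yaw 0.32 tilt [0.12 0.03] F [ 0.55  0.48 -1.97] M [ 0.053 -0.034  0.001] op 0.0318
```

>>> {"method": "apply_moves", "body": {"rows": [[0, 0.1, 0, 0, 0, 0], [0, 0.15, 0, 0, 0, 0], [0, 0.15, 0, 0, 0, 0]]}}

```text
t: 8.75
tool_pos: [0.5038, 0.0351, 0.1325]
tool_rot: [2.215, 2.227, 0.003]
contact_force: [-0.1, -0.3, -2.4]
opening: 0.0317
```

>>> {"method": "apply_moves", "body": {"rows": [[0, 0.05, 0, 0, 0, 0], [0, 0.05, 0, 0, 0, 0]]}}

```text
t: 8.95
tool_pos: [0.5039, 0.035, 0.1323]
tool_rot: [2.216, 2.227, 0.001]
contact_force: [-2.7, 0.8, -0.9]
opening: 0.0316
```

>>> {"method": "apply_moves", "body": {"rows": [[0, 0.05, 0, 0, 0, 0], [0, 0.05, 0, 0, 0, 0]]}}

```text
t: 9.15
tool_pos: [0.5039, 0.035, 0.1321]
tool_rot: [-2.215, -2.226, 0.0]
contact_force: [-2.8, 0.7, -0.6]
opening: 0.032
```

>>> {"method": "apply_moves", "body": {"rows": [[0, -0.14, 0, 0, 0, 0], [0, -0.14, 0, 0, 0, 0], [0, -0.14, 0, 0, 0, 0]]}}

```text
t: 9.45
tool_pos: [0.5029, 0.0349, 0.1323]
tool_rot: [-2.216, -2.227, -0.001]
contact_force: [-0.2, -0.4, -2.0]
opening: 0.032
```

```bash
python3 - <<'E'
from h import *
import pickle
st();w=ctrl.get_image('wrist');pickle.dump(w,open('w4.pkl','wb'));cv2.imwrite('pics/wrist4.png',w['color']);st()
E
```

```text
t9.45 p [502.88  34.94 132.3 ] yaw 0.29 tilt [0.01 0.02] F [-0.17 -0.4  -2.04] M [ 0.027 -0.045  0.011] op 0.0320
t9.50 p [502.82  34.95 132.31] yaw 0.29 tilt [0.   0.03] F [ 1.11 -0.34 -1.91] M [-0.071 -0.012 -0.038] op 0.0319
```

View pics/wrist4.png

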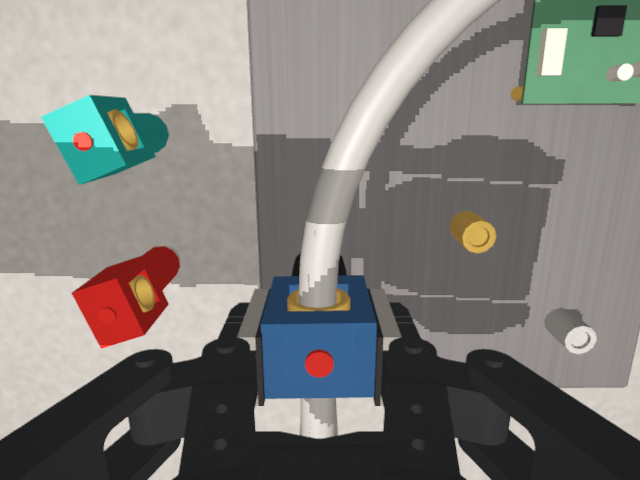

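```bash
python3 - <<'E'
from h import *
import pickle
from scipy.optimize import least_squares
im=pickle.load(open('w4.pkl','rb'));g=cv2.cvtColor(im['color'],cv2.COLOR_BGR2GRAY)
k=((g>108)).astype(np.uint8);P=[]
pl=[]
for v in list(range(8,160,4))+list(range(172,220,4))+list(range(228,280,4)):
    xs=range(270,500)
    th=160 if v<165 or v>225 else 0
    # run containing max of smoothed row
    r=cv2.GaussianBlur(g[v:v+1].astype(np.float32),(1,1),0)[0]
    lo,hi=(298,515)
    seg=r[lo:hi];m=seg>112
    # longest run
    best=(0,0);i=0
    while i<len(m):
        if m[i]:
            j=i
            while j<len(m) and m[j]: j+=1
            if j-i>best[1]-best[0]: best=(i,j)
            i=j
        i+=1
    pl.append((v,lo+best[0],lo+best[1]-1))
print(pl)
E
```

```text
[(8, 298, 514), (12, 298, 514), (16, 298, 514), (20, 298, 507), (24, 298, 496), (28, 298, 481), (32, 298, 474), (36, 298, 470), (40, 298, 462), (44, 298, 459), (48, 298, 451), (52, 298, 447), (56, 298, 443), (60, 298, 440), (64, 298, 432), (68, 298, 429), (72, 298, 428), (76, 298, 421), (80, 298, 418), (84, 298, 415), (88, 298, 411), (92, 298, 408), (96, 298, 406), (100, 298, 403), (104, 298, 400), (108, 298, 398), (112, 298, 395), (116, 415, 514), (120, 415, 514), (124, 411, 514), (128, 408, 514), (132, 404, 514), (136, 298, 381), (140, 400, 451), (144, 330, 377), (148, 329, 374), (152, 327, 372), (156, 326, 370), (172, 321, 369), (176, 389, 441), (180, 318, 368), (184, 317, 366), (188, 316, 356), (192, 315, 355), (196, 314, 353), (200, 313, 352), (204, 312, 351), (208, 310, 349), (212, 309, 348), (216, 308, 347), (228, 304, 344), (232, 304, 343), (236, 303, 343), (240, 303, 342), (244, 302, 341), (248, 301, 340), (252, 301, 340), (256, 300, 338), (260, 300, 337), (264, 300, 337), (268, 300, 337), (272, 300, 336), (276, 299, 336)]
```

```bash
python3 - <<'E'
from h import *
import pickle
from scipy.optimize import least_squares
im=pickle.load(open('w4.pkl','rb'));g=cv2.cvtColor(im['color'],cv2.COLOR_BGR2GRAY)
P=[]
for v in range(20,135,5):
    print(v,[ (int(a)) for a in g[v,300:520:4]]) if v in(20,60,100) else 0
def run(v,th,u):
    r=g[v]>th;a=u
    while r[a-1]: a-=1
    b=u
    while r[b+1]: b+=1
    return a,b
L=[];Rr=[]
for v in range(188,217,4): a,b=run(v,112,330);L.append((a-.5,v));Rr.append((b+.5,v))
for v in range(228,270,6): a,b=run(v,112,322);L.append((a-.5,v));Rr.append((b+.5,v))
m=(g>155).astype(np.uint8)
seed={20:470,30:455,40:440,50:425,60:412,70:402,80:392,90:385,100:378,110:370,120:365}
for v,u in seed.items():
    a,b=run(v,155,u);print(v,a,b);L.append((a-.5,v));Rr.append((b+.5,v))
# tangent ray fit: each silhouette ray must be 6mm from axis
def res(p,xs=.1100):
    yB,x0=p;C=np.array([x0+.110,yB]);out=[]
    for E,s in((L,1),(Rr,-1)):
        for u,v in E:
            o,d=ray(im,u,v);d=d/np.linalg.norm(d)
            # min dist from ray to axis: sample along ray near z .13-.17
            zz=np.linspace(.13,.17,161);Q=o+d*((zz-o[2])/d[2])[:,None]
            q=Q[:,:2]-C
            rad=np.where(q[:,1]>0,np.hypot(q[:,0],q[:,1])-.110,-q[:,0]-.110)
            D=np.hypot(rad,Q[:,2]-.15);i=D.argmin();out.append(D[i]-.006 )
    return np.array(out)*1000
s=least_squares(res,[.051,.5025],loss='soft_l1');print(s.x,np.abs(s.fun).max());print(res(s.x).round(1))
E
```

```text
20 [152, 155, 153, 155, 155, 152, 153, 151, 152, 152, 155, 156, 152, 153, 152, 153, 153, 153, 153, 154, 149, 149, 149, 147, 150, 148, 151, 150, 152, 184, 199, 206, 213, 220, 227, 231, 227, 220, 216, 213, 204, 192, 175, 151, 135, 147, 147, 148, 148, 147, 149, 147, 99, 92, 93]
60 [153, 154, 155, 155, 156, 152, 155, 153, 154, 152, 157, 157, 153, 155, 152, 156, 155, 154, 156, 156, 158, 189, 204, 212, 219, 229, 238, 234, 224, 218, 215, 203, 187, 161, 150, 124, 95, 97, 94, 95, 98, 96, 95, 95, 147, 147, 149, 150, 149, 150, 149, 147, 146, 146, 146]
100 [154, 154, 156, 155, 157, 154, 156, 153, 156, 155, 158, 156, 155, 145, 181, 201, 211, 220, 235, 246, 238, 225, 218, 212, 196, 172, 105, 97, 100, 98, 98, 98, 95, 152, 153, 152, 151, 152, 150, 150, 151, 150, 152, 148, 149, 150, 151, 150, 152, 150, 148, 150, 148, 144, 113]
20 413 471
30 404 461
40 396 451
50 388 441
60 380 432
70 373 424
80 367 416
90 360 408
100 354 401
110 349 394
120 344 388
[0.05063257 0.50266144] 0.5442204905084643
[-0.4 -0.4 -0.5 -0.5 -0.5 -0.2 -0.2 -0.2  0.3  0.3  0.   0.1  0.2  0.3
  0.1 -0.5 -0.4 -0.5 -0.5 -0.3 -0.3 -0.5 -0.3 -0.3 -0.4 -0.5 -0.1 -0.
 -0.2 -0.1 -0.  -0.2 -0.2 -0.2 -0.1 -0.   0.   0.1  0.  -0.3 -0.4 -0.5
 -0.4 -0.4 -0.4 -0.4 -0.3 -0.3 -0.4 -0.4 -0.5 -0.4]
```

```bash
cat >> h.py <<'E'
def path(s,C,R=.1097,yaw0=.3,back=.002,x0=None):
    """s arc length mm past bend start (neg before) -> tool xy, yaw"""
    y0=np.radians(yaw0)
    th=np.clip(s/110.,0,np.pi/2)
    r=.110 if s<0 or s>110*np.pi/2 else R
    q=np.array([-np.cos(th)*r,np.sin(th)*r]);t=np.array([np.sin(th),np.cos(th)])
    if s<0:q=q+t*s/1000
    if s>110*np.pi/2:q=q+t*(s-110*np.pi/2)/1000
    q=q-back*t
    M=np.array([[np.cos(y0),-np.sin(y0)],[np.sin(y0),np.cos(y0)]])
    return np.array(C)+M@q,yaw0-np.degrees(th)
def rows(ss,C,z=.1322,**k):
    ob=st()
    for s in ss:
        p,y=path(s,C,**k);r=row([*p,z],y,ob);print(round(float(s),1),[float(a) for a in r.round(2)])
E
python3 -c "
from h import *
rows(list(range(-11,0,3))+list(np.radians([0,2,5,8,11,14,17,20,20,20])*110),[.6126,.0507])"
```

```text
t9.50 p [502.82  34.95 132.31] yaw 0.29 tilt [0.   0.03] F [ 1.11 -0.34 -1.91] M [-0.071 -0.012 -0.038] op 0.0319
-11.0 [0.22, -0.01, 0.01, 0.0, -0.0, -0.0]
-8.0 [0.52, -0.01, 0.01, 0.0, -0.0, -0.0]
-5.0 [0.82, -0.01, 0.01, 0.0, -0.0, -0.0]
-2.0 [1.12, -0.02, 0.01, 0.0, -0.0, -0.0]
0.0 [1.32, 0.02, 0.01, 0.0, -0.0, -0.0]
3.8 [1.7, 0.02, 0.01, 0.0, -0.0, 0.4]
9.6 [2.27, 0.04, 0.01, 0.0, -0.0, 1.0]
15.4 [2.85, 0.09, 0.01, 0.0, -0.0, 1.6]
21.1 [3.41, 0.18, 0.01, 0.0, -0.0, 2.2]
26.9 [3.98, 0.29, 0.01, -0.0, -0.0, 2.8]
32.6 [4.53, 0.44, 0.01, -0.0, -0.0, 3.4]
38.4 [5.08, 0.61, 0.01, -0.0, -0.0, 4.0]
38.4 [5.08, 0.61, 0.01, -0.0, -0.0, 4.0]
38.4 [5.08, 0.61, 0.01, -0.0, -0.0, 4.0]
```

>>> {"method": "apply_moves", "body": {"rows": [[0.2, -0.02, 0, 0, 0, 0], [0.5, -0.03, 0, 0, 0, 0], [0.8, -0.03, 0, 0, 0, 0], [1.1, -0.03, 0, 0, 0, 0], [1.4, 0, 0, 0, 0, 0.15], [1.7, 0.01, 0, 0, 0, 0.4], [1.98, 0.02, 0, 0, 0, 0.7], [2.27, 0.03, 0, 0, 0, 1], [2.56, 0.05, 0, 0, 0, 1.3], [2.85, 0.08, 0, 0, 0, 1.6], [2.85, 0.08, 0, 0, 0, 1.6], [2.85, 0.08, 0, 0, 0, 1.6]]}}

```text
t: 10.7
tool_pos: [0.5035, 0.0635, 0.1323]
tool_rot: [-2.365, -2.067, -0.0]
contact_force: [0.3, -1.0, -2.2]
opening: 0.0317
```

```bash
python3 -c "
from h import *
rows(list(np.radians([11,14,17,20,23,26,29,29,29])*110),[.6125,.0507])"
```

```text
t10.70 p [503.47  63.53 132.3 ] yaw -7.69 tilt [-0.    0.02] F [ 0.33 -1.05 -2.17] M [-0.034 -0.035  0.081] op 0.0317
21.1 [0.56, 0.01, 0.01, -0.0, -0.0, 0.6]
26.9 [1.14, 0.05, 0.01, -0.0, -0.0, 1.2]
32.6 [1.71, 0.11, 0.01, -0.0, -0.0, 1.8]
38.4 [2.28, 0.2, 0.01, -0.0, -0.0, 2.4]
44.2 [2.84, 0.33, 0.01, -0.0, -0.0, 3.0]
49.9 [3.39, 0.48, 0.01, -0.0, -0.0, 3.6]
55.7 [3.93, 0.66, 0.01, -0.0, -0.0, 4.2]
55.7 [3.93, 0.66, 0.01, -0.0, -0.0, 4.2]
55.7 [3.93, 0.66, 0.01, -0.0, -0.0, 4.2]
```

No contact. Continue round.

>>> {"method": "apply_moves", "body": {"rows": [[0.3, 0, 0, 0, 0, 0.3], [0.56, 0.01, 0, 0, 0, 0.6], [0.85, 0.03, 0, 0, 0, 0.9], [1.14, 0.05, 0, 0, 0, 1.2], [1.42, 0.08, 0, 0, 0, 1.5], [1.71, 0.11, 0, 0, 0, 1.8], [2, 0.15, 0, 0, 0, 2.1], [2.28, 0.2, 0, 0, 0, 2.4], [2.28, 0.2, 0, 0, 0, 2.4], [2.28, 0.2, 0, 0, 0, 2.4]]}}

```text
t: 11.7
tool_pos: [0.5085, 0.0858, 0.1323]
tool_rot: [-2.568, -1.81, -0.0]
contact_force: [-0.1, 0.3, -1.0]
opening: 0.0318
```

```bash
python3 -c "
from h import *
rows(list(np.radians([23,26,29,32,35,38])*110),[.6125,.0507])"
```

```text
t11.70 p [508.5   85.77 132.3 ] yaw -19.65 tilt [-0.    0.01] F [-0.07  0.34 -0.97] M [-0.003 -0.003  0.017] op 0.0318
44.2 [0.58, 0.01, 0.01, -0.0, -0.0, 0.61]
49.9 [1.15, 0.04, 0.01, -0.0, -0.0, 1.21]
55.7 [1.72, 0.11, 0.01, -0.0, -0.0, 1.81]
61.4 [2.29, 0.2, 0.01, -0.0, -0.0, 2.41]
67.2 [2.85, 0.33, 0.01, -0.0, -0.0, 3.01]
73.0 [3.4, 0.48, 0.01, -0.0, -0.0, 3.61]
```

>>> {"method": "apply_moves", "body": {"rows": [[0.29, 0, 0, 0, 0, 0.3], [0.58, 0.01, 0, 0, 0, 0.6], [0.87, 0.02, 0, 0, 0, 0.9], [1.15, 0.04, 0, 0, 0, 1.2], [1.43, 0.07, 0, 0, 0, 1.5], [1.72, 0.11, 0, 0, 0, 1.8], [2, 0.15, 0, 0, 0, 2.1], [2.29, 0.2, 0, 0, 0, 2.4], [2.29, 0.2, 0, 0, 0, 2.4], [2.29, 0.2, 0, 0, 0, 2.4]]}}

```text
t: 12.7
tool_pos: [0.518, 0.1065, 0.1322]
tool_rot: [-2.742, -1.532, 0.0]
contact_force: [0.1, 0.4, -2.5]
opening: 0.032
```

```bash
python3 - <<'E'
from h import *
rows(list(np.radians([32,35,38,41,44])*110),[.6125,.0507])
E
```

```text
t12.70 p [518.01 106.48 132.24] yaw -31.61 tilt [-0.01  0.  ] F [ 0.08  0.42 -2.48] M [ 0.018  0.05  -0.013] op 0.0320
61.4 [0.02, 0.0, 0.0, -0.0, 0.0, 0.02]
67.2 [0.59, 0.01, 0.0, -0.0, 0.0, 0.62]
73.0 [1.17, 0.04, 0.0, -0.0, 0.0, 1.22]
78.7 [1.74, 0.11, 0.0, -0.0, 0.0, 1.82]
84.5 [2.3, 0.2, 0.0, -0.0, 0.0, 2.42]
```

>>> {"method": "apply_moves", "body": {"rows": [[0, 0.05, 0, 0, 0, 0], [0, 0.08, 0, 0, 0, 0], [0, 0.08, 0, 0, 0, 0]]}}

```text
t: 13.0
tool_pos: [0.5187, 0.1059, 0.1322]
tool_rot: [-2.742, -1.532, 0.0]
contact_force: [0.5, -0.1, -2.4]
opening: 0.032
```

>>> {"method": "apply_moves", "body": {"rows": [[0, 0.05, 0, 0, 0, 0], [0, 0.05, 0, 0, 0, 0]]}}

```text
t: 13.2
tool_pos: [0.519, 0.1057, 0.1322]
tool_rot: [-2.742, -1.532, 0.001]
contact_force: [0.2, 0.6, -3.3]
opening: 0.0322
```

```bash
python3 - <<'E'
from h import *
rows(list(np.radians([32,34,36,38,40,42,44,46,48,50])*110),[.6125,.0507])
E
```

```text
t13.20 p [519.04 105.67 132.2 ] yaw -31.61 tilt [-0.03  0.01] F [ 0.24  0.65 -3.26] M [ 0.058  0.097 -0.   ] op 0.0322
61.4 [0.04, -0.13, 0.0, -0.01, 0.0, 0.02]
65.3 [0.42, -0.13, 0.0, -0.01, 0.0, 0.42]
69.1 [0.8, -0.12, 0.0, -0.01, 0.0, 0.82]
73.0 [1.18, -0.09, 0.0, -0.01, 0.0, 1.22]
76.8 [1.56, -0.05, 0.0, -0.01, 0.0, 1.62]
80.6 [1.94, 0.0, 0.0, -0.01, 0.0, 2.02]
84.5 [2.32, 0.07, -0.0, -0.01, 0.0, 2.42]
88.3 [2.69, 0.15, -0.0, -0.01, 0.0, 2.82]
92.2 [3.06, 0.24, -0.0, -0.01, 0.0, 3.22]
96.0 [3.43, 0.35, -0.0, -0.01, 0.0, 3.62]
```

>>> {"method": "apply_moves", "body": {"rows": [[0.04, -0.11, 0, 0, 0, 0], [0.25, -0.11, 0, 0, 0, 0.2], [0.6, -0.11, 0, 0, 0, 0.6], [0.99, -0.09, 0, 0, 0, 1], [1.37, -0.06, 0, 0, 0, 1.4], [1.75, -0.01, 0, 0, 0, 1.8], [2.13, 0.05, 0, 0, 0, 2.2], [2.5, 0.12, 0, 0, 0, 2.6], [2.87, 0.2, 0, 0, 0, 3], [2.87, 0.2, 0, 0, 0, 3], [2.87, 0.2, 0, 0, 0, 3]]}}

```text
t: 14.3
tool_pos: [0.5358, 0.1291, 0.1322]
tool_rot: [-2.918, -1.162, 0.001]
contact_force: [-0.2, -0.2, -3.0]
opening: 0.0319
```

```bash
python3 - <<'E'
from h import *
import pickle
rows(list(np.radians([47,49,51,53,55,57,59,61,63,65])*110),[.6125,.0507])
w=ctrl.get_image('wrist');pickle.dump(w,open('w5.pkl','wb'));cv2.imwrite('pics/wrist5.png',w['color'])
E
```

```text
t14.30 p [535.78 129.1  132.17] yaw -46.58 tilt [-0.04  0.  ] F [-0.24 -0.15 -3.  ] M [ 0.022  0.061 -0.035] op 0.0319
90.2 [0.01, -0.0, -0.0, -0.01, 0.0, 0.02]
94.1 [0.39, -0.0, -0.0, -0.01, 0.0, 0.42]
97.9 [0.77, 0.01, -0.0, -0.01, 0.0, 0.82]
101.8 [1.15, 0.04, -0.0, -0.0, 0.0, 1.22]
105.6 [1.54, 0.08, -0.0, -0.0, 0.0, 1.62]
109.4 [1.91, 0.13, -0.0, -0.0, 0.0, 2.02]
113.3 [2.29, 0.2, -0.0, -0.0, 0.0, 2.42]
117.1 [2.67, 0.28, -0.0, -0.0, 0.0, 2.82]
121.0 [3.04, 0.37, -0.0, -0.0, 0.01, 3.22]
124.8 [3.4, 0.48, -0.0, -0.0, 0.01, 3.62]
```

View pics/wrist5.png

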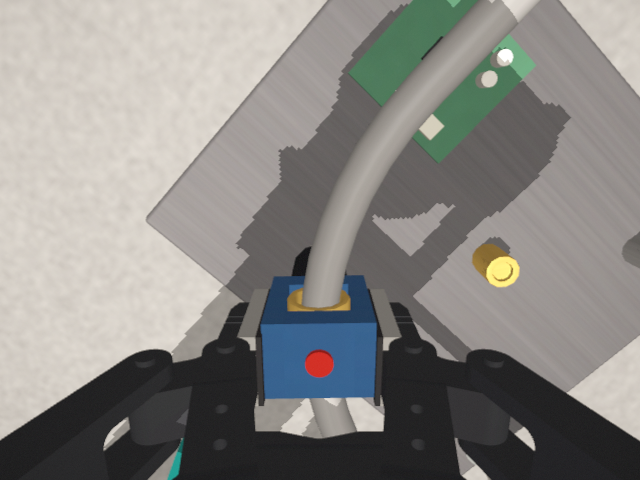

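>>> {"method": "apply_moves", "body": {"rows": [[0.2, 0, 0, 0, 0, 0.2], [0.58, 0, 0, 0, 0, 0.6], [0.96, 0.02, 0, 0, 0, 1], [1.34, 0.06, 0, 0, 0, 1.4], [1.72, 0.1, 0, 0, 0, 1.8], [2.1, 0.16, 0, 0, 0, 2.2], [2.48, 0.24, 0, 0, 0, 2.6], [2.85, 0.32, 0, 0, 0, 3], [2.85, 0.32, 0, 0, 0, 3], [2.85, 0.32, 0, 0, 0, 3]]}}

```text
t: 15.35
tool_pos: [0.5585, 0.1463, 0.132]
tool_rot: [-3.045, -0.772, 0.001]
contact_force: [0.4, 0.1, -2.2]
opening: 0.0317
```

```bash
python3 - <<'E'
from h import *
rows(list(np.radians([62,64,66,68,70,72,74,76,78,80])*110),[.6125,.0507])
E
```

```text
t15.35 p [558.51 146.27 132.04] yaw -61.56 tilt [-0.05  0.  ] F [ 0.41  0.13 -2.23] M [ 0.029 -0.027 -0.014] op 0.0317
119.0 [0.02, 0.0, -0.02, -0.0, 0.01, 0.03]
122.9 [0.41, 0.0, -0.02, -0.0, 0.01, 0.43]
126.7 [0.79, 0.02, -0.02, -0.0, 0.01, 0.83]
130.6 [1.17, 0.05, -0.02, -0.0, 0.01, 1.23]
134.4 [1.55, 0.09, -0.02, -0.0, 0.01, 1.63]
138.2 [1.93, 0.14, -0.02, -0.0, 0.01, 2.03]
142.1 [2.31, 0.21, -0.02, -0.0, 0.01, 2.43]
145.9 [2.68, 0.29, -0.02, -0.0, 0.01, 2.83]
149.7 [3.05, 0.38, -0.02, -0.0, 0.01, 3.23]
153.6 [3.42, 0.49, -0.02, -0.0, 0.01, 3.63]
```

>>> {"method": "apply_moves", "body": {"rows": [[0, 0.05, 0, 0, 0, 0], [0, 0.08, 0, 0, 0, 0], [0, 0.08, 0, 0, 0, 0]]}}

```text
t: 15.65
tool_pos: [0.5589, 0.1455, 0.1321]
tool_rot: [-3.045, -0.772, 0.001]
contact_force: [0.2, 0.1, -2.0]
opening: 0.032
```

>>> {"method": "apply_moves", "body": {"rows": [[0, 0.05, 0, 0, 0, 0], [0, 0.05, 0, 0, 0, 0]]}}

```text
t: 15.85
tool_pos: [0.5591, 0.1449, 0.1321]
tool_rot: [-3.045, -0.771, 0.001]
contact_force: [-0.1, 0.4, -1.9]
opening: 0.0318
```

>>> {"method": "apply_moves", "body": {"rows": [[0, 0.05, 0, 0, 0, 0], [0, 0.05, 0, 0, 0, 0]]}}

```text
t: 16.05
tool_pos: [0.5592, 0.1448, 0.1321]
tool_rot: [-3.044, -0.771, 0.002]
contact_force: [-0.2, 1.7, -2.3]
opening: 0.032
```

```bash
python3 - <<'E'
from h import *
rows(list(np.radians([62,64,66,68,70,72,74,76,78,80])*110),[.6125,.0505])
E
```

```text
t16.05 p [559.16 144.79 132.09] yaw -61.57 tilt [-0.07  0.04] F [-0.2   1.66 -2.28] M [0.206 0.152 0.009] op 0.0320
119.0 [0.03, -0.14, -0.01, -0.01, 0.01, 0.03]
122.9 [0.41, -0.14, -0.01, -0.01, 0.01, 0.43]
126.7 [0.79, -0.12, -0.01, -0.01, 0.01, 0.83]
130.6 [1.17, -0.1, -0.01, -0.01, 0.01, 1.23]
134.4 [1.56, -0.06, -0.01, -0.01, 0.01, 1.63]
138.2 [1.93, -0.0, -0.01, -0.01, 0.01, 2.03]
142.1 [2.31, 0.06, -0.01, -0.01, 0.01, 2.43]
145.9 [2.68, 0.14, -0.01, -0.01, 0.01, 2.83]
149.7 [3.06, 0.24, -0.01, -0.01, 0.01, 3.23]
153.6 [3.42, 0.34, -0.01, -0.01, 0.01, 3.63]
```

>>> {"method": "apply_moves", "body": {"rows": [[0.03, -0.14, 0, 0, 0, 0], [0.2, -0.14, 0, 0, 0, 0.2], [0.6, -0.13, 0, 0, 0, 0.6], [0.98, -0.11, 0, 0, 0, 1], [1.36, -0.08, 0, 0, 0, 1.4], [1.74, -0.03, 0, 0, 0, 1.8], [2.12, 0.03, 0, 0, 0, 2.2], [2.5, 0.1, 0, 0, 0, 2.6], [2.87, 0.19, 0, 0, 0, 3], [2.87, 0.19, 0, 0, 0, 3], [2.87, 0.19, 0, 0, 0, 3]]}}

```text
t: 17.15
tool_pos: [0.5853, 0.1567, 0.132]
tool_rot: [-3.119, -0.368, 0.002]
contact_force: [-1.2, 0.1, -3.0]
opening: 0.0317
```

```bash
python3 - <<'E'
from h import *
import pickle
rows(list(np.radians([77,79,81,83,85,87,89,90])*110)+[175,178,181,184],[.6125,.0505])
w=ctrl.get_image('wrist');pickle.dump(w,open('w6.pkl','wb'));cv2.imwrite('pics/wrist6.png',w['color'])
E
```

```text
t17.15 p [585.33 156.71 131.98] yaw -76.54 tilt [-0.08  0.03] F [-1.19  0.08 -3.02] M [-0.004 -0.046  0.001] op 0.0317
147.8 [0.0, -0.01, -0.02, -0.01, 0.01, 0.03]
151.7 [0.38, -0.01, -0.02, -0.01, 0.01, 0.43]
155.5 [0.77, 0.01, -0.02, -0.01, 0.01, 0.83]
159.3 [1.15, 0.03, -0.02, -0.01, 0.02, 1.23]
163.2 [1.53, 0.07, -0.02, -0.01, 0.02, 1.63]
167.0 [1.91, 0.13, -0.02, -0.01, 0.02, 2.03]
170.9 [2.28, 0.2, -0.02, -0.01, 0.02, 2.43]
172.8 [2.47, 0.23, -0.02, -0.01, 0.02, 2.63]
175.0 [2.7, 0.26, -0.03, -0.01, 0.02, 2.63]
178.0 [2.99, 0.32, -0.03, -0.01, 0.02, 2.63]
181.0 [3.28, 0.39, -0.03, -0.01, 0.02, 2.63]
184.0 [3.57, 0.46, -0.03, -0.01, 0.02, 2.63]
```

View pics/wrist6.png

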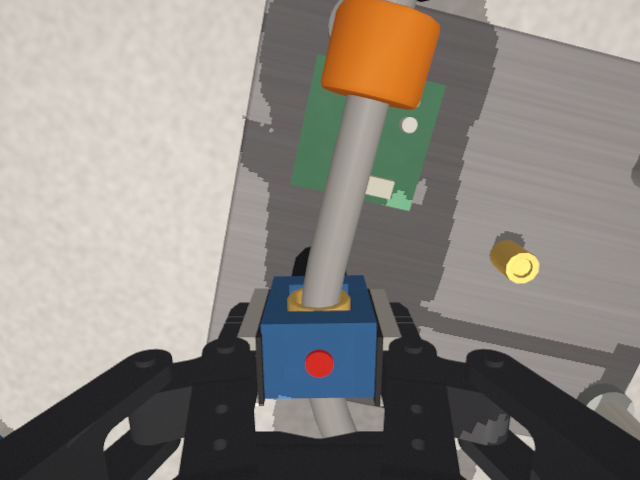

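>>> {"method": "apply_moves", "body": {"rows": [[0.19, -0.01, 0, 0, 0, 0.2], [0.57, 0, 0, 0, 0, 0.62], [0.96, 0.02, 0, 0, 0, 1.03], [1.34, 0.05, 0, 0, 0, 1.43], [1.72, 0.1, -0.02, 0, 0, 1.83], [2.1, 0.16, -0.02, 0, 0, 2.23], [2.47, 0.22, -0.02, 0, 0, 2.63], [2.7, 0.26, -0.02, 0, 0, 2.63], [2.99, 0.32, -0.02, 0, 0, 2.63], [2.99, 0.32, -0.02, 0, 0, 2.63], [2.99, 0.32, -0.02, 0, 0, 2.63]]}}

```text
t: 18.3
tool_pos: [0.615, 0.1605, 0.132]
tool_rot: [-3.141, -0.009, 0.003]
contact_force: [-0.2, 0.1, -2.7]
opening: 0.0323
```

```bash
python3 - <<'E'
from h import *
st()
E
```

```text
t18.30 p [614.97 160.53 132.04] yaw -89.68 tilt [-0.1   0.03] F [-0.17  0.13 -2.73] M [0.023 0.026 0.001] op 0.0323
```

>>> {"method": "apply_moves", "body": {"rows": [[0, 0.05, 0, 0, 0, 0], [0, 0.1, 0, 0, 0, 0], [0, 0.1, 0, 0, 0, 0]]}}

```text
t: 18.6
tool_pos: [0.6149, 0.1595, 0.1321]
tool_rot: [-3.141, -0.009, 0.003]
contact_force: [0.0, -0.2, -1.4]
opening: 0.0319
```

>>> {"method": "apply_moves", "body": {"rows": [[0, 0.05, 0, 0, 0, 0], [0, 0.05, 0, 0, 0, 0]]}}

```text
t: 18.8
tool_pos: [0.6149, 0.1589, 0.1321]
tool_rot: [-3.141, -0.009, 0.003]
contact_force: [0.6, 0.2, -2.1]
opening: 0.0319
```

>>> {"method": "apply_moves", "body": {"rows": [[0, 0.05, 0, 0, 0, 0], [0, 0.05, 0, 0, 0, 0]]}}

```text
t: 19.0
tool_pos: [0.6149, 0.1588, 0.1321]
tool_rot: [-3.14, -0.009, 0.003]
contact_force: [-0.1, 2.8, -2.3]
opening: 0.0316
```

>>> {"method": "apply_moves", "body": {"rows": [[0, -0.15, 0, 0, 0, 0], [0.2, -0.15, 0, 0, 0, 0], [0.6, -0.15, 0, 0, 0, 0], [1, -0.15, 0, 0, 0, 0], [1.4, -0.15, 0, 0, 0, 0], [1.8, -0.15, 0, 0, 0, 0], [2.2, -0.15, 0, 0, 0, 0], [2.5, -0.15, 0, 0, 0, 0], [2.5, -0.15, 0, 0, 0, 0], [2.5, -0.15, 0, 0, 0, 0]]}}

```text
t: 20.0
tool_pos: [0.6398, 0.1604, 0.1319]
tool_rot: [-3.14, -0.009, 0.003]
contact_force: [-0.1, -0.3, -2.1]
opening: 0.0317
```

```bash
python3 - <<'E'
from h import *
st();w=ctrl.get_image('wrist');cv2.imwrite('pics/wrist7.png',w['color']);st()
E
```

```text
t20.00 p [639.82 160.43 131.95] yaw -89.69 tilt [-0.11  0.07] F [-0.13 -0.35 -2.09] M [-0.038  0.008  0.022] op 0.0317
t20.05 p [639.74 160.44 131.96] yaw -89.68 tilt [-0.11  0.07] F [-1.1   0.3  -2.08] M [ 0.026 -0.011  0.035] op 0.0316
```

View pics/wrist7.png

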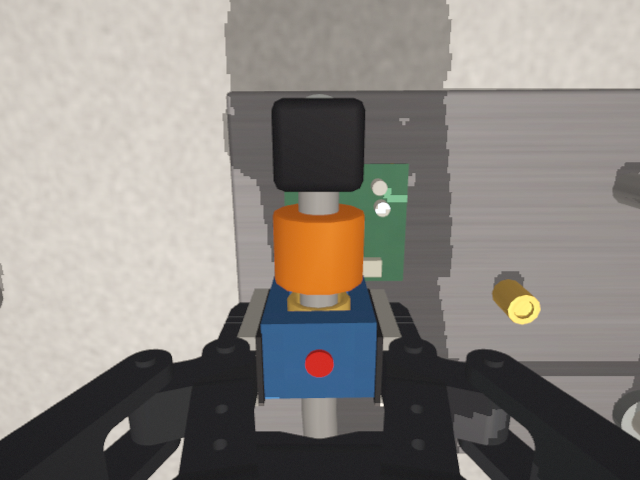

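>>> {"method": "apply_moves", "body": {"rows": [[0.05, 0, 0, 0, 0, 0], [0.1, 0, 0, 0, 0, 0], [0.15, 0, 0, 0, 0, 0], [0.2, 0, 0, 0, 0, 0], [0.25, 0, 0, 0, 0, 0], [0.3, 0, 0, 0, 0, 0]]}}

```text
t: 20.65
tool_pos: [0.6428, 0.1605, 0.132]
tool_rot: [-3.14, -0.009, 0.003]
contact_force: [0.4, -0.5, -2.5]
opening: 0.0316
```

>>> {"method": "apply_moves", "body": {"rows": [[0.05, 0, 0, 0, 0, 0], [0.1, 0, 0, 0, 0, 0], [0.15, 0, 0, 0, 0, 0], [0.2, 0, 0, 0, 0, 0]]}}

```text
t: 21.05
tool_pos: [0.6448, 0.1605, 0.132]
tool_rot: [-3.14, -0.009, 0.003]
contact_force: [0.4, -0.6, -2.1]
opening: 0.0313
```

>>> {"method": "apply_moves", "body": {"rows": [[0.05, 0, 0, 0, 0, 0], [0.1, 0, 0, 0, 0, 0], [0.15, 0, 0, 0, 0, 0], [0.2, 0, 0, 0, 0, 0]]}}

```text
t: 21.45
tool_pos: [0.6459, 0.1605, 0.1317]
tool_rot: [-3.141, -0.009, 0.007]
contact_force: [-4.3, 0.0, 0.0]
opening: 0.0316
```

>>> {"method": "apply_moves", "body": {"rows": [[0.05, 0, 0, 0, 0, 0], [0.1, 0, 0, 0, 0, 0], [0.15, 0, 0, 0, 0, 0], [0.2, 0, 0, 0, 0, 0]]}}

```text
t: 21.85
tool_pos: [0.6474, 0.1605, 0.1316]
tool_rot: [-3.141, -0.009, 0.01]
contact_force: [-5.4, -0.3, -0.2]
opening: 0.0315
```

```bash
python3 - <<'E'
from h import *
st()
E
```

```text
t21.85 p [647.36 160.48 131.55] yaw -89.68 tilt [-0.35  0.05] F [-5.42 -0.27 -0.18] M [-0.027  0.785 -0.047] op 0.0315
```

>>> {"method": "apply_moves", "body": {"rows": [[0.05, 0, 0, 0, 0, 0], [0.1, 0, 0, 0, 0, 0], [0.15, 0, 0, 0, 0, 0], [0.2, 0, 0, 0, 0, 0]]}}

```text
t: 22.25
tool_pos: [0.6489, 0.1605, 0.1314]
tool_rot: [-3.141, -0.009, 0.012]
contact_force: [-4.6, -0.4, -0.1]
opening: 0.0319
```

>>> {"method": "apply_moves", "body": {"rows": [[0.05, 0, 0, 0, 0, 0], [0.1, 0, 0, 0, 0, 0], [0.15, 0, 0, 0, 0, 0], [0.2, 0, 0, 0, 0, 0]]}}

```text
t: 22.65
tool_pos: [0.6504, 0.1605, 0.1313]
tool_rot: [-3.141, -0.009, 0.014]
contact_force: [-5.3, 0.2, -0.3]
opening: 0.0317
```

```bash
python3 - <<'E'
from h import *
st();w=ctrl.get_image('wrist');cv2.imwrite('pics/wrist8.png',w['color']);st()
E
```

```text
t22.65 p [650.43 160.52 131.33] yaw -89.68 tilt [-0.5   0.04] F [-5.28  0.24 -0.27] M [-0.125  0.725 -0.041] op 0.0317
t22.70 p [650.52 160.49 131.32] yaw -89.68 tilt [-0.49  0.04] F [-5.33 -0.75 -0.4 ] M [-0.084  0.73  -0.017] op 0.0322
```

View pics/wrist8.png

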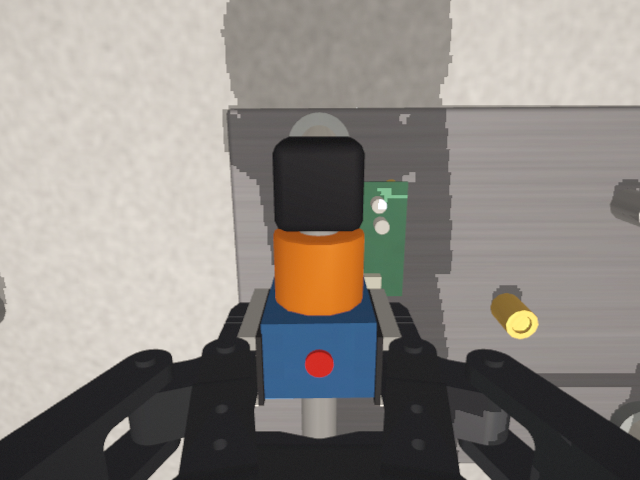

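Sleeve (320,270) is nearly at the post block (320,185), with a small gap left. Continue in small steps.

>>> {"method": "apply_moves", "body": {"rows": [[0.05, 0, 0, 0, 0, 0], [0.1, 0, 0, 0, 0, 0], [0.15, 0, 0, 0, 0, 0], [0.15, 0, 0, 0, 0, 0]]}}

```text
t: 23.1
tool_pos: [0.6517, 0.1605, 0.1312]
tool_rot: [-3.141, -0.009, 0.015]
contact_force: [-4.1, 0.3, 0.5]
opening: 0.0316
```

>>> {"method": "apply_moves", "body": {"rows": [[0.05, 0, 0, 0, 0, 0], [0.1, 0, 0, 0, 0, 0], [0.15, 0, 0, 0, 0, 0], [0.15, 0, 0, 0, 0, 0]]}}

```text
t: 23.5
tool_pos: [0.6531, 0.1605, 0.1312]
tool_rot: [-3.141, -0.009, 0.016]
contact_force: [-4.8, 0.0, 0.4]
opening: 0.0317
```

>>> {"method": "apply_moves", "body": {"rows": [[0.05, 0, 0, 0, 0, 0], [0.1, 0, 0, 0, 0, 0], [0.15, 0, 0, 0, 0, 0], [0.15, 0, 0, 0, 0, 0]]}}

```text
t: 23.9
tool_pos: [0.6533, 0.1606, 0.1309]
tool_rot: [-3.141, -0.009, 0.021]
contact_force: [-9.5, -0.6, 1.4]
opening: 0.0315
```

>>> {"method": "apply_moves", "body": {"rows": [[0.05, 0, 0, 0, 0, 0], [0.15, 0, 0, 0, 0, 0], [0.15, 0, 0, 0, 0, 0]]}}

```text
t: 24.2
tool_pos: [0.6532, 0.1606, 0.1307]
tool_rot: [-3.141, -0.009, 0.028]
contact_force: [-10.6, -1.1, 2.3]
opening: 0.032
```

```bash
python3 - <<'E'
from h import *
st();w=ctrl.get_image('wrist');cv2.imwrite('pics/wrist9.png',cv2.resize(w['color'][120:420,200:440],None,fx=2,fy=2));st()
E
```

```text
t24.20 p [653.24 160.61 130.71] yaw -89.66 tilt [-1.02 -0.  ] F [-10.56  -1.06   2.3 ] M [-0.071  1.364 -0.04 ] op 0.0320
t24.25 p [653.26 160.61 130.71] yaw -89.66 tilt [-1.01 -0.  ] F [-10.5   -1.47   2.85] M [-0.064  1.379 -0.046] op 0.0315
```

View pics/wrist9.png

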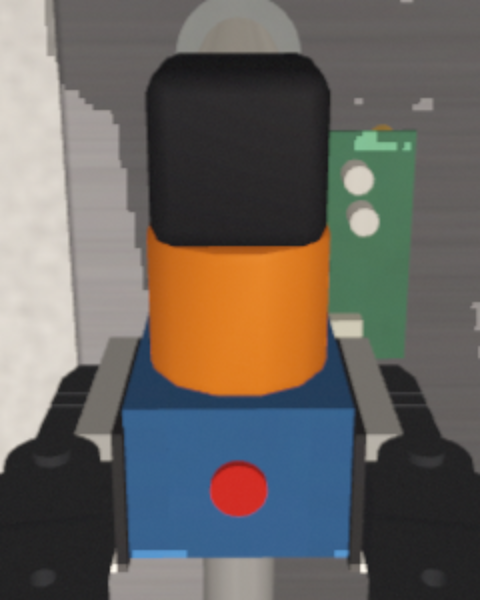

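```bash
python3 - <<'E'
from h import *
print(row([.6525,.1605,.1305],-89.7))
E
```

```text
[-0.075  0.011  0.022 -0.001  0.202  0.008]
```

>>> {"method": "apply_moves", "body": {"rows": [[-0.04, 0.01, 0.02, 0, 0.1, 0], [-0.07, 0.01, 0.02, 0, 0.2, 0], [-0.07, 0.01, 0.02, 0, 0.2, 0], [-0.07, 0.01, 0.02, 0, 0.2, 0]]}}

```text
t: 24.65
tool_pos: [0.653, 0.1605, 0.1307]
tool_rot: [-3.141, -0.009, -0.002]
contact_force: [-0.1, -1.3, -3.0]
opening: 0.0319
```

```bash
python3 - <<'E'
from h import *
st();print(row([.6525,.1605,.1305],-89.7))
E
```

```text
t24.65 p [652.98 160.48 130.68] yaw -89.66 tilt [0.06 0.01] F [-0.1  -1.3  -2.96] M [-0.008  0.006  0.04 ] op 0.0319
[-0.048 -0.002  0.018 -0.002 -0.011  0.008]
```

>>> {"method": "apply_moves", "body": {"rows": [[0, 0, 0.03, 0, 0, 0], [0, 0, 0.03, 0, 0, 0], [0, 0, 0.03, 0, 0, 0]]}}

```text
t: 24.95
tool_pos: [0.6533, 0.1604, 0.1305]
tool_rot: [-3.141, -0.009, -0.003]
contact_force: [1.0, 0.9, -1.0]
opening: 0.0315
```

>>> {"method": "apply_moves", "body": {"rows": [[0, 0, 0, 0, 0, 0], [0, 0, 0, 0, 0, 0], [0, 0, 0, 0, 0, 0], [0, 0, 0, 0, 0, 0], [0, 0, 0, 0, 0, 0], [0, 0, 0, 0, 0, 0], [0, 0, 0, 0, 0, 0], [0, 0, 0, 0, 0, 0]], "grip": 0.1}}

```text
t: 25.75
tool_pos: [0.6532, 0.1604, 0.1305]
tool_rot: [-3.141, -0.009, -0.002]
contact_force: [1.1, -0.8, -0.4]
opening: 0.0768
```

```bash
python3 - <<'E'
from h import *
st();w=ctrl.get_image('wrist');cv2.imwrite('pics/wrist10.png',w['color']);st()
E
```

```text
t25.75 p [653.24 160.44 130.47] yaw -89.66 tilt [0.09 0.01] F [ 1.08 -0.78 -0.42] M [ 0.034 -0.002 -0.006] op 0.0768
t25.80 p [653.28 160.45 130.5 ] yaw -89.66 tilt [0.09 0.01] F [ 0.48  0.4  -0.47] M [-0.045  0.016  0.001] op 0.0768
```

View pics/wrist10.png

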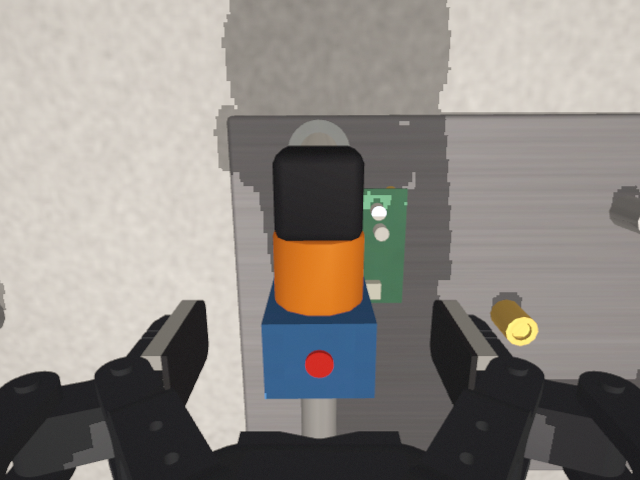

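Released; the carriage (319,345) is upright against the sleeve, and the fingers are clear on both sides. Lift straight up.

>>> {"method": "apply_moves", "body": {"rows": [[0, 0, -0.5, 0, 0, 0], [0, 0, -1.5, 0, 0, 0], [0, 0, -3, 0, 0, 0], [0, 0, -5, 0, 0, 0], [0, 0, -7, 0, 0, 0], [0, 0, -9, 0, 0, 0], [0, 0, -11, 0, 0, 0], [0, 0, -12, 0, 0, 0], [0, 0, -12, 0, 0, 0], [0, 0, -12, 0, 0, 0]]}}

```text
t: 26.8
tool_pos: [0.6529, 0.1604, 0.2504]
tool_rot: [-3.141, -0.009, -0.002]
contact_force: [-0.5, -0.5, -0.2]
opening: 0.0766
```

```bash
python3 - <<'E'
from h import *
st();w=ctrl.get_image('wrist');s=ctrl.get_image('scene');st()
c=s['color'][180:400,200:420]
cv2.imwrite('pics/s11.png',cv2.resize(c,None,fx=2.5,fy=2.5));cv2.imwrite('pics/w11.png',w['color'])
c=w['color'];hsv=cv2.cvtColor(c,cv2.COLOR_BGR2HSV)
hs=cv2.inRange(hsv,(0,150,120),(4,255,255))|cv2.inRange(hsv,(172,150,120),(180,255,255));hs[:,:290]=0;hs[:,350:]=0
m=cv2.moments(hs);print(m['m00']/255);u,v=m['m10']/m['m00'],m['m01']/m['m00'];P=onz(w,u,v,.1665);print(u,v,P,'stand approx',P[:2]-[.5942,.0648])
E
```

```text
t26.80 p [652.93 160.4  250.41] yaw -89.66 tilt [0.09 0.01] F [-0.51 -0.45 -0.25] M [-0.023  0.019  0.025] op 0.0766
t26.90 p [652.41 160.34 248.9 ] yaw -89.66 tilt [-0.05 -0.01] F [ 0.48  0.36 -0.38] M [-0.047  0.04  -0.034] op 0.0771
2.0
318.5 234.0 [0.65854359 0.16063418 0.1665    ] stand approx [0.06434359 0.09583418]
```

View pics/w11.png

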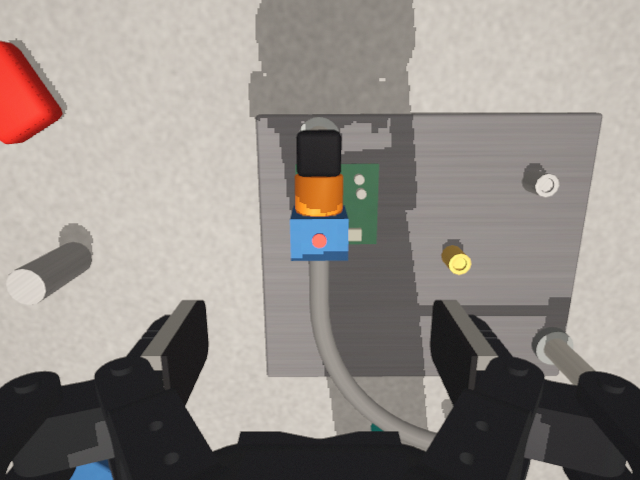

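View pics/s11.png

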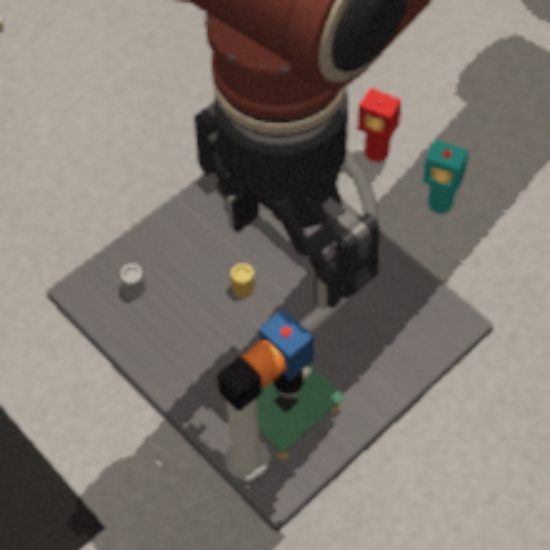

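```bash
python3 -c "
from h import *
print(ctrl.finish_job())"
```

```text
the job is handed in; nothing more can be done
None
```

I slid the blue carriage round the bend and pushed the orange sleeve up to the black end post. Then I let go, lifted the gripper clear and handed the job in at about 27 s of the 72 s allowed; no verdict is reported.

- **On the rod:** I found the rod's centre by light touches, at x ≈ 0.5025 m on the first straight and y ≈ 0.1604 m on the far straight. Lateral wrist force peaked at 3.3 N in those touches, and peaks between readings were not seen.
- **On the sleeve:** it moved at about 5 N. The push then stopped dead at about 10 N, below the 20 N limit, and the last close picture shows no gap between sleeve and post block.
- **At the end:** the carriage hangs upright over the circuit board at about stand x = 61–64 mm, y = 96 mm, inside the window. The gripper reads no load, and both spacers and the two look-alikes look undisturbed. I did not re-measure the pliers, tester or steel can.
- **Checks that disagreed:**
  - The top camera put the rod about 2.5 mm off in x from what I felt, so I went by the wrist camera and touch.
  - My last colour mask caught only 2 pixels of the carriage's red dot. The final x therefore rests on the view by eye and the last arm position.

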